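File the harvest sample jars and shut the chest hatch

ROBOT

A 6-joint arm with a two-finger parallel gripper is mounted at the origin on the work surface. World frame = base frame: x ahead of the robot, y to its left, z up, the work surface at z = 0. Lengths are in m, angles in rad, forces in N, time in s.
With the tool pointing down it reaches from about 0.425 to 0.95 m from the base axis. Payload 3.5 kg.
Tool frame: the origin (TCP) lies midway between the tips of the shut fingers; the grasp point (between the pads) lies 19 mm behind it (ctrl.pinch_z is the distance from the TCP to the grasp point, in m); z points along the fingers, y is the line along which they close (so a half turn about z gives the same grasp; the last joint's range is limited). The gripper opens to 85 mm and grips with 20 to 120 N. Pads are 22 mm wide; open, the fingers measure 114 mm over their backs; the gripper's body (76 mm by 85 mm) begins 54 mm behind the grasp point. The pads swing forward as they close: fully open they stand 13 mm farther back than shut.
Start: joints at [-1.309, 0.286, 1.577, -0, 1.279, -0.15], TCP at [0.27, -0.619, 0.231] pointing down, gripper open.
Joint ranges: [-2.77, 2.77], [-0.9, 2.22], [0.21, 2.48], [-1.53, 4.67], [0.24, 2.81], [-2.84, 2.84]. Speed limits (rad/s): [2.79, 2.79, 3.14, 3.14, 3.14, 3.14].

INTERFACE

Orientations are given as a unit quaternion [x, y, z, w].
In Python, from plant import get_state, viewer, sign_off, ctrl gives the robot as it stands. The module is installed in compiled form; this text tells all that it offers.
- The arm moves only by the shell command python3 -m handwheel 'ROWS' [FORCE]. ROWS is JSON, a list that holds one entry, the list of rows, each a list of 5 numbers: the finger opening in m, from 0 to 0.0854, then the shift along the tool's x, y, z in m, then the turn about the tool's z in degrees. In form: [[[claw, x, y, z, spin], ...]]. A call has 1 to 12 rows; each row shifts and turns the commanded pose from where the row before left it, along the tool's axes as they then stand; what a row does not reach is not made up. A row lasts 1/12 s, in which the tool goes at most 41.7 mm and 7.16 degrees, less where a joint would pass 70% of its speed; a pose out of reach is approached as far as the arm can. A call is refused whole if a number of a shift passes 0.0417 or a number of a turn 7.16, either way. A call with a gripper value outside its range is refused whole. The fingers move at their own pace and stop on an object; FORCE is the grip in N (left out, the last holds). Time passes only in rows, so rows that do not move let the fingers close. It gives the time, the measured TCP pose, the force, the opening and the grip force at its end, in the units of the state.
- get_state(): the state, without advancing time (a new reading comes with each control period).
- viewer.read_camera(name): name is "side" or "top"; returns the picture (384x512x3 uint8, blue, green, red); there is no depth.
- viewer.camera_params(name): a dict with "fov_y" (degrees; the focal length in pixels is half the picture's height over the tangent of half this angle, whatever the lens; pixels are square), "cx", "cy" (the principal point, pixels), "k1" (the pictures are not rectified: a ray, as slopes to the right and down, at radius r is drawn at 1 + k1 r^2 times it, then the intrinsics apply), "xyz" and "attitude" of the camera in the world. Camera axes: x right, y up, looking along -z (the intrinsics and any distortion apply to the point x, -y, -z); pixel columns grow to the right and rows downward; lengths in m; the calibration is good to about 2 mm. A picture is of the moment at which its call begins. camera_params takes no time and is no camera call.
- sign_off(): hands the job in; it is judged then, once.
Trained networks look in the newest picture that a camera, given by its name, has taken for a name from the list of things; names that differ only in an ending like _2 or _b are one class to them, and where a whole thing is asked for, a point or a joint stands for the part that bears it (a point fixed in the world has none). Each returns a list of dicts, best first, with "confidence" (0 to 1); they miss things now and then, are a little off and sometimes report something else, mostly with a low value. They report only what shows in the picture. A call takes as long as a camera call. They do not tell look-alikes from the thing itself.
- viewer.look_for(camera, name): "extent" ([left, top, width, height] as shares, 0 to 1, of the picture: columns of its width, rows of its height, round what is visible of it).
- viewer.outline_of(camera, name): "mask" (384x512 bool, what is visible of it) and "extent" ([left, top, width, height] as shares, 0 to 1, of the picture: columns of its width, rows of its height, round what is visible of it).
- viewer.pinpoint(camera, name): "xy" ([column, row] as shares, 0 to 1, of the picture: columns of its width, rows of its height: a listed point, or the origin of a listed thing).
The state is a dict: "time": time; "qpos": joint angles; "dq": joint speeds; "joint_efforts": joint torques, N m; "eef_pos": TCP position; "tcp_rot": TCP orientation; "contact_force": force on the tool from outside, world axes, zero at the start; "wrist_torque": the same for the moment, N m; "opening": opening from 0.0 (shut) to 1.0 (fully open); "finger_force": force on a finger pad.
Only numpy, scipy, OpenCV 4.12 (cv2) and the standard library are available. Lean on these libraries where they do the work, as an engineer would, in place of code of your own. Each camera call takes 0.05 s, during which the arm holds its last target. There are 200 camera calls.

TASK

File every retained-sample jar that stands on the counter in the sample chest: slide back the clear hatch, draw the red end stop away, and stand the jars upright in one face-to-face row in the bay, starting at the end wall. Push the end stop up snug so that the row has no gaps, then push the hatch along its track until it is fully shut against its frame. Leave the other things on the counter where they are.

Things in the scene. Friction and masses are not known exactly. Their poses are not given: they have to be found in the camera images.
- chest: sample chest, fixed, aluminium and clear plastic: 148 mm deep (x), 570 mm long (y), 134 mm high; origin under its middle. Its -y half (robot's right) is the open-topped file bay: 124 mm wide inside (x), inner floor 8 mm above the counter, long walls 12 mm thick and 126 mm high, end wall 12 mm thick, 134 mm high. A fixed green deck covers the other half; the hatch runs on top of the walls
- bay_end (a point): on the bay's inner floor, mid-width, at the inner face of the end wall; 273 mm along -y from the chest's origin, 8 mm above the counter. Axes as the chest's: +y runs along the bay, away from the end wall. In a packed row the jars' origins lie at y = 18 mm, 54 mm, 90 mm .. from here, x = 0, each jar's x axis along the chest's x
- hatch (a joint): slide of the clear hatch (m): 0 shut against the frame at the end wall, 0.265 fully open (moved along the chest's +y, over the deck). A panel 148 (x) x 285 (y) mm with aluminium rim, underside 126 and top 134 mm above the counter; at value h the bay is uncovered from the end wall to h. Stays where left; slides with about 3 N. Starts shut or nearly so
- hatch_pull (a point): middle of the top edge of the hatch's black pull bar, 164 mm above the counter. The bar is 90 mm long (chest x), 14 mm thick (chest y), 30 mm tall above the hatch; its middle is 35 mm behind the hatch's leading (-y) edge, so 35 mm + h from the end wall. Pinch it from above across its thickness, or push it with shut fingers
- stop (a joint): slide of the red end stop in the bay (m): distance from the end wall's inner face to the stop's jar-side face, 0 to 0.205, growing along the chest's +y. Stays where left; slides with about 2 N, up to about 12 N with a full row of jars. Against a tight row of n jars it reads 0.036 n
- stop_top (a point): middle of the top edge of the end stop, 118 mm above the counter, 7 mm behind its jar-side face. The stop is a plain upright plate, 110 mm wide (chest x), 14 mm thick (chest y), from the bay floor up; it stands 30 mm above the jars' shoulders. Shut fingers reaching in from above can push it either way; beside a jar's cap there is room over the shoulder
- jar1: retained-sample jar 1 (absent on some starts): flat white jar with a dark weighted foot, body 104 mm wide (its x) x 36 mm thick (its y) x 80 mm tall, centred green cap block 56 (x) x 28 (y) x 30 mm tall; 110 mm in all, 0.18 kg, mostly low. Origin at the centre of its underside, z up; starts upright. Grip it from above by the cap ends (56 mm apart along x). A half turn about z changes nothing
- jar2: retained-sample jar 2 (absent on some starts): flat white jar with a dark weighted foot, body 104 mm wide (its x) x 36 mm thick (its y) x 80 mm tall, centred yellow cap block 56 (x) x 28 (y) x 30 mm tall; 110 mm in all, 0.18 kg, mostly low. Origin at the centre of its underside, z up; starts upright. Grip it from above by the cap ends (56 mm apart along x). A half turn about z changes nothing
- jar3: retained-sample jar 3 (absent on some starts): flat white jar with a dark weighted foot, body 104 mm wide (its x) x 36 mm thick (its y) x 80 mm tall, centred blue cap block 56 (x) x 28 (y) x 30 mm tall; 110 mm in all, 0.18 kg, mostly low. Origin at the centre of its underside, z up; starts upright. Grip it from above by the cap ends (56 mm apart along x). A half turn about z changes nothing
- jar4: retained-sample jar 4 (absent on some starts): flat white jar with a dark weighted foot, body 104 mm wide (its x) x 36 mm thick (its y) x 80 mm tall, centred orange cap block 56 (x) x 28 (y) x 30 mm tall; 110 mm in all, 0.18 kg, mostly low. Origin at the centre of its underside, z up; starts upright. Grip it from above by the cap ends (56 mm apart along x). A half turn about z changes nothing
- jar5: retained-sample jar 5 (absent on some starts): flat white jar with a dark weighted foot, body 104 mm wide (its x) x 36 mm thick (its y) x 80 mm tall, centred red cap block 56 (x) x 28 (y) x 30 mm tall; 110 mm in all, 0.18 kg, mostly low. Origin at the centre of its underside, z up; starts upright. Grip it from above by the cap ends (56 mm apart along x). A half turn about z changes nothing
- test_cell: bystander: nickel-plated open cylindrical test cell, 92 mm across, 106 mm tall, origin at the centre of its underside
- funnel: bystander: green plastic funnel upside down on its mouth, 132 mm across, 118 mm tall, origin at the centre of its underside
- pour_cups: bystander: two steel pour cups stacked together, 84 mm across, 100 mm tall, origin at the centre of the underside
- tare_block: bystander: aluminium tare block, 70 x 70 x 50 mm with a low round knob on top (64 mm tall in all), origin at the centre of its underside
- scoop: bystander: small aluminium grain scoop with a black handle, about 190 mm long along its x, 34 mm tall, origin near its middle on the underside
Things that resemble listed ones, but are neither listed nor needed, are in the scene too. What is shaped like the jar5 but pink is not meant.

How it is judged:
By the outcome, as a careful person would: the job done as asked, in the order asked, and still so for the second after the job is handed in, with the robot touching nothing.
Of jar1, jar2, jar3, jar4, jar5 only 3 to 5 are there at a start; the rules pass over those that are not, and their reading is None.
At some moment in a run one of jar1, jar2, jar3, jar4, jar5 may be knocked a few centimetres aside while the robot is not near it.
It also fails if it takes over 210 s, if anything falls off the work surface, if the arm or the gripper's body presses on something with over 40 N, if the wrist force passes 120 N, or if a joint passes its speed limit or range.

## Working session

There is one attempt and no reset: what is moved stays moved. The work goes in short steps, Python scripts to look and compute and a shell command to move; the robot and the scene stay as the last step left them, time stands still between calls to the robot, and variables do not carry over. Pictures are saved under pics/ and viewed, at most 14 in all, crops included, and the job is handed in when it is done.

```bash
mkdir -p pics; cat > h.py <<'E'
import numpy as np, cv2
from scipy.spatial.transform import Rotation as R
from plant import get_state, viewer, sign_off, ctrl
def cam(n):
    p=viewer.camera_params(n); f=192/np.tan(np.radians(p['fov_y'])/2)
    K=np.array([[f,0,p['cx']],[0,f,p['cy']],[0,0,1.]]); D=np.array([p['k1'],0,0,0.])
    Rw=R.from_quat(p['attitude']).as_matrix()@np.diag([1,-1,-1])
    return K,D,Rw,np.array(p['xyz'])
def ray(n,u,v,z):
    K,D,Rw,c=cam(n); q=cv2.undistortPoints(np.array([[[u,v]]],float),K,D)[0,0]
    d=Rw@np.array([q[0],q[1],1]); return c+d*(z-c[2])/d[2]
def proj(n,P):
    K,D,Rw,c=cam(n); P=np.atleast_2d(P)
    return cv2.projectPoints((P-c)@Rw,np.zeros(3),np.zeros(3),K,D)[0][:,0]
def shot(n,f,s=None,crop=None):
    im=viewer.read_camera(n)
    o=im if crop is None else im[crop[1]:crop[3],crop[0]:crop[2]]
    if s: o=cv2.resize(o,None,fx=s,fy=s,interpolation=cv2.INTER_CUBIC)
    cv2.imwrite('pics/'+f,o); return im
def st():
    s=get_state(); r=R.from_quat(s['tcp_rot']).as_matrix()
    print('t',round(s['time'],2),'p',np.round(s['eef_pos'],4),'x',np.round(r[:,0],3),'y',np.round(r[:,1],3),'F',np.round(s['contact_force'],1),'op',round(s['opening'],3),'ff',s['finger_force'])
E
python3 - <<'E'
from h import *
st()
for n in('top','side'):
    shot(n,n+'0.png',1.5); print(n,viewer.camera_params(n))
for n in ['jar1','jar2','jar3','jar4','jar5','chest','bay_end','hatch_pull','stop_top']:
    for c in('top','side'):
        print(n,c,[(np.round(np.array(d['xy'])*[512,384],1).tolist(),round(d['confidence'],2)) for d in viewer.pinpoint(c,n)])
E
```

```text
t 0.0 p [ 0.27   -0.6179  0.2299] x [0.916 0.4   0.   ] y [ 0.4   -0.916 -0.002] F [0.1 0.1 0.2] op 1.0 ff 0.0
top {'fov_y': 45.018954944117205, 'cx': 260.2555235585233, 'cy': 181.90942636837173, 'k1': 0.035406546599916704, 'xyz': array([0.14345401, 0.02854475, 1.64841847]), 'attitude': array([ 0.07233042, -0.07108187, -0.69491638,  0.71190372])}
side {'fov_y': 43.401628712404204, 'cx': 254.29471156997727, 'cy': 193.21065842748533, 'k1': -0.0383557637120456, 'xyz': array([0.29853051, 0.96416556, 1.09742416]), 'attitude': array([-0.03950259,  0.37368863,  0.92251405, -0.08811458])}
jar1 top [([337.0, 157.2], 0.95), ([172.1, 266.6], 0.91), ([330.8, 196.5], 0.88), ([235.5, 193.8], 0.88), ([280.5, 197.2], 0.72), ([381.9, 181.8], 0.63)]
jar1 side [([284.8, 165.6], 0.91), ([241.2, 156.3], 0.67), ([273.3, 205.7], 0.67), ([275.2, 129.8], 0.61), ([272.6, 244.7], 0.6)]
jar2 top [([337.0, 157.2], 0.95), ([172.1, 266.6], 0.91), ([330.8, 196.5], 0.88), ([235.5, 193.8], 0.88), ([280.5, 197.2], 0.72), ([381.9, 181.8], 0.63)]
jar2 side [([284.8, 165.6], 0.91), ([241.2, 156.3], 0.67), ([273.3, 205.7]
[... 468 characters left out ...]
, ([381.9, 181.8], 0.63)]
jar4 side [([284.8, 165.6], 0.91), ([241.2, 156.3], 0.67), ([273.3, 205.7], 0.67), ([275.2, 129.8], 0.61), ([272.6, 244.7], 0.6)]
jar5 top [([337.0, 157.2], 0.95), ([172.1, 266.6], 0.91), ([330.8, 196.5], 0.88), ([235.5, 193.8], 0.88), ([280.5, 197.2], 0.72), ([381.9, 181.8], 0.63)]
jar5 side [([284.8, 165.6], 0.91), ([241.2, 156.3], 0.67), ([273.3, 205.7], 0.67), ([275.2, 129.8], 0.61), ([272.6, 244.7], 0.6)]
chest top [([215.2, 142.4], 0.88)]
chest side [([191.1, 259.1], 0.56), ([202.6, 161.4], 0.3)]
bay_end top [([292.4, 144.1], 0.97)]
bay_end side []
hatch_pull top [([273.3, 130.1], 0.89)]
hatch_pull side [([202.9, 163.2], 0.86)]
stop_top top []
stop_top side []
```

View pics/top0.png

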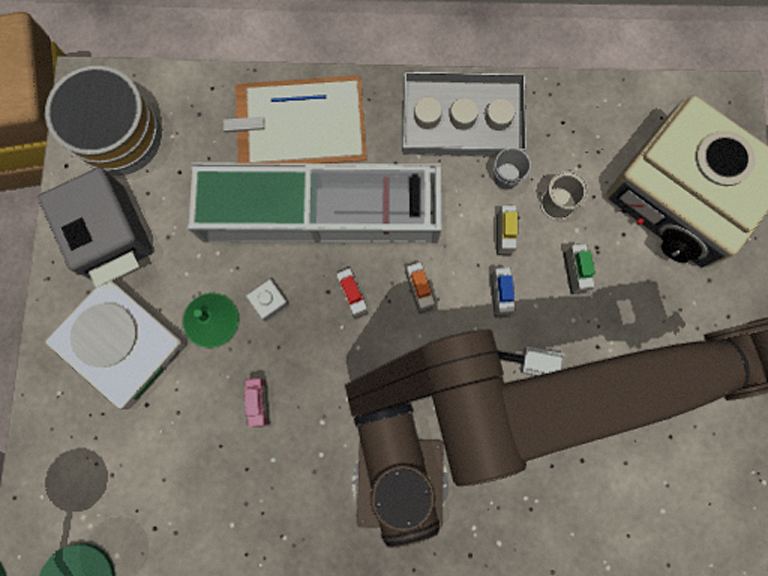

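View pics/side0.png

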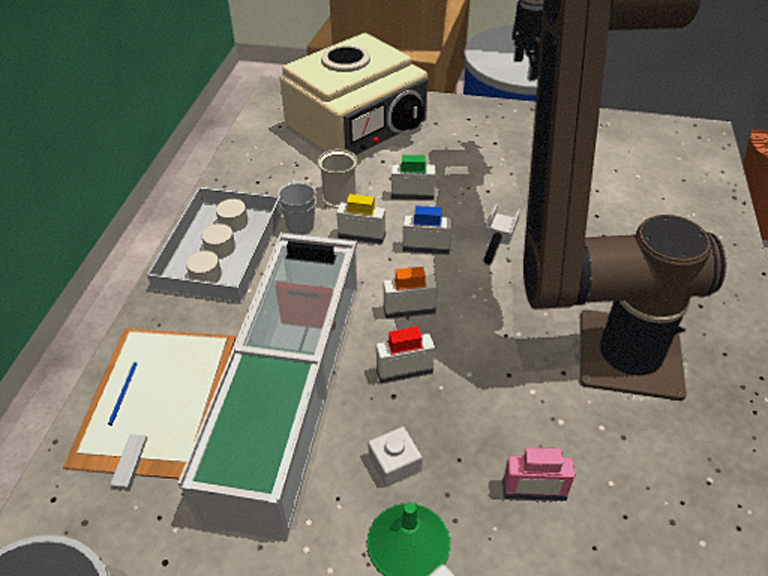

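The five jars are all present: green, yellow, blue, orange and red caps, at top-view pixels (1.5x) (585,265), (510,225), (505,290), (418,285) and (350,290). The pink look-alike at (255,400) is excluded. The hatch looks shut and the stop sits under it at about (387,200). Next I'll fit the jar caps and the chest by silhouette in both views.

```bash
cat > fit.py <<'E'
from h import *
from scipy.optimize import minimize
def box(x0,x1,y0,y1,z0,z1): return np.array([[x,y,z] for x in(x0,x1) for y in(y0,y1) for z in(z0,z1)],float)
def place(B,x,y,a):
    c,s=np.cos(a),np.sin(a); return np.c_[x+c*B[:,0]-s*B[:,1],y+s*B[:,0]+c*B[:,1],B[:,2]]
def sil(n,P):
    m=np.zeros((384,512),np.uint8); q=cv2.convexHull(np.round(proj(n,P)*16).astype(np.int32))
    cv2.fillConvexPoly(m,q,255,cv2.LINE_AA,4); return m/255.
def fit(B,masks,p0,sc=(.01,.01,.1)):
    sc=np.array(sc); 
    def cost(p):
        t=0
        for n,M in masks.items():
            S=sil(n,place(B,*p)); t+=1-np.minimum(S,M).sum()/np.maximum(S,M).sum()
        return t/len(masks)
    best=None
    for a in(-.25,0,.25):
        q0=np.array(p0,float)+[0,0,a]
        r=minimize(cost,q0,method='Nelder-Mead',options=dict(initial_simplex=np.vstack([q0]+[q0+sc*np.eye(3)[i] for i in range(3)]),xatol=1e-4,fatol=1e-4))
        if best is None or r.fun<best.fun: best=r
    return best.x,best.fun
CAP=box(-.028,.028,-.014,.014,.08,.11)
HUE={'green':(50,75),'yellow':(22,33),'blue':(105,125),'orange':(7,16),'red':(176,4)}
def capmask(im,col,n,xy,r=.06):
    h,s,v=cv2.split(cv2.cvtColor(im,cv2.COLOR_BGR2HSV)); lo,hi=HUE[col]
    m=((h>=lo)&(h<=hi) if lo<hi else (h>=lo)|(h<=hi))&(s>130)&(v>50)
    u,w=proj(n,[xy[0],xy[1],.095])[0]; yy,xx=np.mgrid[:384,:512]
    rad=np.linalg.norm(proj(n,[xy[0]+r,xy[1],.095])[0]-[u,w])
    m&=(np.hypot(xx-u,yy-w)<rad)
    k,l,stt,_=cv2.connectedComponentsWithStats(m.astype(np.uint8))
    return (l==1+np.argmax(stt[1:,4])).astype(float) if k>1 else None
def jar(col,xy,ims,yaw=0):
    ms={n:capmask(im,col,n,xy) for n,im in ims.items()}; ms={n:m for n,m in ms.items() if m is not None and m.sum()>20}
    return fit(CAP,ms,[xy[0],xy[1],yaw])+({n:int(m.sum()) for n,m in ms.items()},)
E
python3 - <<'E'
from fit import *
ims={n:viewer.read_camera(n) for n in('top','side')}
for c,u,v in [('green',585,262),('yellow',511,224),('blue',506,287),('orange',420,283),('red',350,288)]:
    xy=ray('top',u/1.5,v/1.5,.11)[:2]; p,f,m=jar(c,xy,ims); print(c,np.round(xy,3),np.round(p[:2],4),'yaw',round(np.degrees(p[2]),1),'1-iou',round(f,3),m)
ms={n:viewer.outline_of(n,'chest')[0]['mask'].astype(float) for n in('top','side')}
xy=ray('top',315/1.5,198/1.5,.13)[:2]; print('guess',xy)
p,f=fit(box(-.074,.074,-.285,.285,0,.134),ms,[*xy,0]); print('chest',np.round(p,4),f)
for n in ms:
  p1,f1=fit(box(-.074,.074,-.285,.285,0,.134),{n:ms[n]},[*xy,0]); print(n,np.round(p1,4),f1)
cs=lambda a,b,z:place(np.array([[a,b,z]]),*p)[0]
print('bay_end pred',proj('top',cs(0,-.273,.008)),'pull pred h=0',proj('top',cs(0,-.238,.164)),proj('side',cs(0,-.238,.164)))
print('pull world',ray('top',273.3,130.1,.164),ray('side',202.9,163.2,.164),'vs',cs(0,-.238,.164))
print('stop', ray('top',387/1.5,177/1.5,.118),ray('top',387/1.5,222/1.5,.118))
E
```

```text
green [ 0.496 -0.404] [ 0.4981 -0.408 ] yaw 6.4 1-iou 0.369 {'top': 132, 'side': 158}
yellow [ 0.581 -0.238] [ 0.5869 -0.2368] yaw -0.5 1-iou 0.205 {'top': 163, 'side': 216}
blue [ 0.434 -0.226] [ 0.4378 -0.2262] yaw 5.8 1-iou 0.228 {'top': 157, 'side': 212}
orange [ 0.439 -0.032] [ 0.4428 -0.0323] yaw 18.2 1-iou 0.182 {'top': 161, 'side': 269}
red [0.423 0.125] [0.4257 0.1259] yaw 25.0 1-iou 0.162 {'top': 159, 'side': 321}
guess [0.62621235 0.21100919]
chest [0.6343 0.2099 0.0175] 0.031100312316080014
top [0.6322 0.2121 0.0256] 0.0211176460519783
side [0.6361 0.2076 0.0187] 0.03032258725143422
bay_end pred [[288.08235452 140.59704707]] pull pred h=0 [[280.4111723  127.06561808]] [[207.12420309 160.38976489]]
pull world [ 0.62724389 -0.00448279  0.164     ] [ 0.64726145 -0.01419396  0.164     ] vs [ 0.63843144 -0.02810759  0.164     ]
stop [0.68476526 0.04836751 0.118     ] [0.57698203 0.0456695  0.118     ]
```

```bash
python3 -m handwheel '[[[0.06,0,0,0,5.6],[0.06,0,0,0,5.6],[0.06,0,0,0,5.6],[0.06,0,0,0,5.6],[0.06,0.0208,-0.0333,0,0],[0.06,0.0208,-0.0333,0,0],[0.06,0.0208,-0.0333,0,0],[0.06,0.0208,-0.0333,0,0],[0.06,0.0208,-0.0333,0,0],[0.06,0.0208,-0.0333,0,0],[0.06,0.0208,-0.0333,0,0],[0.06,0.0208,-0.0333,0,0]]]' 40
python3 -m handwheel '[[[0.06,0.0208,-0.0333,0,0],[0.06,0.0208,-0.0333,0,0],[0.06,0.0208,-0.0333,0,0],[0.06,0.0208,-0.0333,0,0],[0.06,0.0208,-0.0333,0,0],[0.06,0.0208,-0.0333,0,0],[0.06,0.0208,-0.0333,0,0],[0.06,0.0208,-0.0333,0,0],[0.06,0,0,0,0]]]'
python3 - <<'E'
from fit import *
st(); shot('side','s1.png',3,(150,100,350,260)); shot('top','t1.png',3,(150,80,350,200))
E
```

```text
time: 2.2
eef_pos: [0.4317, -0.347, 0.2316]
tcp_rot: [1.0, 0.01, 0.0, 0.0]
contact_force: [0.3, -0.2, -0.6]
opening: 0.704
finger_force: 0.0
time: 2.95
eef_pos: [0.5941, -0.0733, 0.2316]
tcp_rot: [1.0, 0.013, 0.001, -0.001]
contact_force: [0.1, -0.7, -0.3]
opening: 0.7
finger_force: 0.0
t 2.95 p [ 0.5941 -0.0733  0.2316] x [1.    0.027 0.002] y [ 0.027 -1.    -0.002] F [ 0.1 -0.7 -0.3] op 0.7 ff 0.0
```

View pics/s1.png

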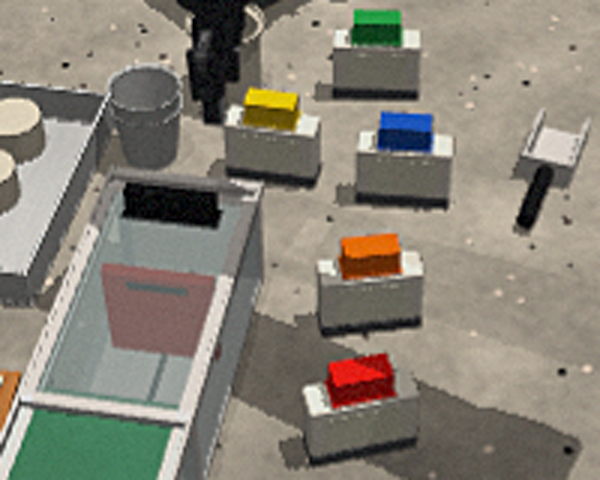

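The crop shows the pull bar at crop (172,207), the stop plate at (155,310), and the hand beyond the chest with nothing touched. I'll fit the bar.

```bash
python3 - <<'E'
from fit import *
st(); ms={}
for n,c in(('top',(273,128)),('side',(206,167))):
    im=viewer.read_camera(n); m=(im.max(2)<45).astype(np.uint8); k,l,s,ce=cv2.connectedComponentsWithStats(m)
    g=[i for i in range(1,k) if s[i,4]>40 and np.hypot(*(ce[i]-c))<15]; print(n,[(s[i].tolist()) for i in g])
    if g: ms[n]=(l==g[0]).astype(float)
B=box(-.045,.045,-.007,.007,.134,.164)
print(fit(B,ms,[.635,-.012,.02]))
for n in ms: print(n,fit(B,{n:ms[n]},[.635,-.012,.02]))
E
```

```text
t 3.05 p [ 0.5923 -0.0774  0.2313] x [ 1.     0.024 -0.   ] y [ 0.024 -1.     0.   ] F [0.2 0.3 0.2] op 0.702 ff 0.0
top []
side [[191, 161, 33, 15, 352]]
(array([ 0.63744022, -0.01285697,  0.00152936]), np.float64(0.12785486427774628))
side (array([ 0.63744022, -0.01285697,  0.00152936]), np.float64(0.12785486427774628))
```

```bash
python3 -m handwheel '[[[0.06,0.0155,-0.0211,0,0],[0.06,0.0155,-0.0211,0,0],[0.06,0.0155,-0.0211,0,0],[0.06,0,0,0,0],[0.06,0,0,0.022,0],[0.06,0,0,0.022,0],[0.06,0,0,0.022,0],[0.06,0,0,0.021,0],[0.06,0,0,0,0]]]'
python3 -m handwheel '[[[0,0,0,0,0],[0,0,0,0,0],[0,0,0,0,0],[0,0,0,0,0],[0,0,0,0,0],[0,0,0,0,0],[0,0,0,0,0],[0,0,0,0,0]]]' 40
```

```text
time: 3.9
eef_pos: [0.6331, -0.0161, 0.1388]
tcp_rot: [1.0, 0.009, -0.005, -0.001]
contact_force: [-1.0, 0.0, -0.6]
opening: 0.705
finger_force: 0.0
time: 4.57
eef_pos: [0.6382, -0.0155, 0.147]
tcp_rot: [1.0, 0.01, 0.002, 0.001]
contact_force: [-1.6, -2.5, 6.9]
opening: 0.148
finger_force: 42.0
```

```bash
python3 -m handwheel '[[[0,0,-0.01,0,0],[0,0,-0.022,0,0],[0,0,-0.022,0,0],[0,0,-0.022,0,0],[0,0,-0.022,0,0],[0,0,-0.022,0,0],[0,0,-0.022,0,0],[0,0,-0.022,0,0],[0,0,-0.022,0,0],[0,0,-0.022,0,0],[0,0,-0.022,0,0],[0,0,0,0,0]]]'
python3 - <<'E'
from h import *
st()
E
```

```text
time: 5.57
eef_pos: [0.6338, 0.2195, 0.147]
tcp_rot: [1.0, 0.012, 0.003, -0.002]
contact_force: [0.8, 2.8, 5.0]
opening: 0.15
finger_force: 41.9
t 5.57 p [0.6338 0.2195 0.147 ] x [1.    0.023 0.007] y [ 0.023 -1.    -0.004] F [0.8 2.8 5. ] op 0.15 ff 41.85683727264404
```

```bash
python3 -m handwheel '[[[0,0,-0.006,0,0],[0,0,-0.006,0,0],[0,0,-0.006,0,0],[0,0,-0.004,0,0],[0,0,0,0,0],[0,0,0,0,0]]]'
python3 -m handwheel '[[[0.05,0,0,0,0],[0.05,0,0,0,0],[0.05,0,0,0,0],[0.05,0,0,0,0],[0.05,0,0,-0.035,0],[0,0,0,-0.035,0],[0,0,0,-0.03,0],[0,0,0.035,0,0],[0,0,0.035,0,0],[0,0,0,0,0]]]'
python3 - <<'E'
from fit import *
st(); im=shot('top','t2.png',3,(120,90,330,190)); shot('side','s2.png',3,(120,140,280,330))
for c in('top','side'):
  for n in('hatch_pull','stop_top','bay_end','chest'):
    print(c,n,[(np.round(np.array(d['xy'])*[512,384],1).tolist(),round(d['confidence'],2)) for d in viewer.pinpoint(c,n)])
E
```

```text
time: 6.07
eef_pos: [0.6336, 0.2346, 0.147]
tcp_rot: [1.0, 0.01, 0.002, 0.002]
contact_force: [0.3, -7.0, 7.2]
opening: 0.149
finger_force: 42.1
time: 6.9
eef_pos: [0.6337, 0.163, 0.245]
tcp_rot: [1.0, 0.009, 0.0, 0.001]
contact_force: [0.8, 0.3, -1.3]
opening: 0.002
finger_force: 0.0
t 6.9 p [0.6337 0.163  0.245 ] x [1.    0.018 0.001] y [ 0.018 -1.     0.002] F [ 0.8  0.3 -1.3] op 0.002 ff 0.0
top hatch_pull [([330.0, 197.5], 0.71), ([196.7, 129.5], 0.59), ([252.9, 131.9], 0.57)]
top stop_top [([254.4, 132.6], 0.45)]
top bay_end [([289.4, 142.6], 0.76)]
top chest []
side hatch_pull [([179.8, 230.2], 0.89)]
side stop_top [([201.3, 190.0], 0.97)]
side bay_end [([214.9, 190.7], 0.56)]
side chest [([192.4, 257.3], 0.74)]
```

View pics/s2.png

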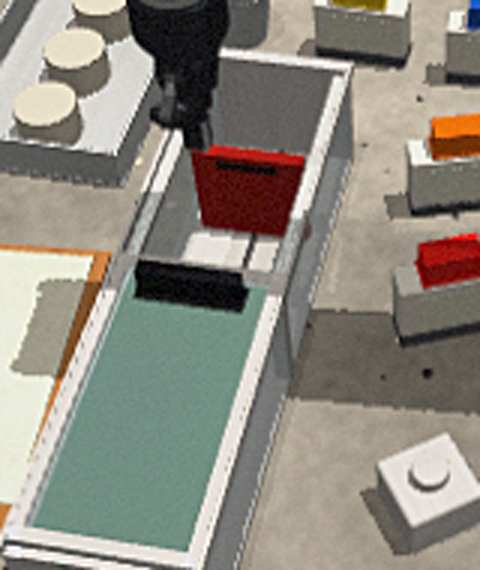

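View pics/t2.png

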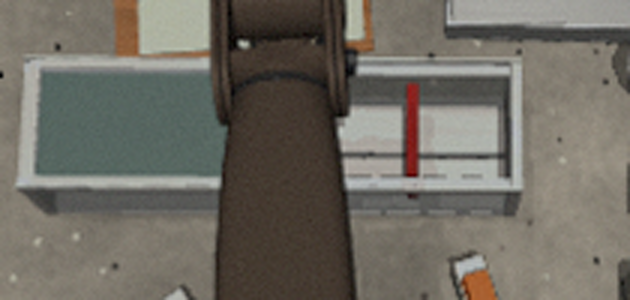

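The hatch hit its end of travel with the pull at y=0.2346, which puts the end wall face at y≈-0.0655. The stop is at crop (412,130), y≈0.048. I'll push it +y with the fingers shut.

```bash
python3 -m handwheel '[[[0,0,0.038,0,0],[0,0,0.038,0,0],[0,0,0.038,0,0],[0,0,0.039,0,0],[0,0,0,0,0],[0,0,0,0.035,0],[0,0,0,0.035,0],[0,0,0,0.035,0],[0,0,0,0.03,0],[0,0,0,0.02,0],[0,0,0,0,0]]]'
python3 -m handwheel '[[[0,0,-0.012,0,0],[0,0,-0.012,0,0],[0,0,-0.012,0,0],[0,0,-0.012,0,0],[0,0,-0.012,0,0],[0,0,-0.012,0,0],[0,0,-0.012,0,0],[0,0,0,0,0]]]'
```

```text
time: 8.32
eef_pos: [0.6323, 0.0155, 0.083]
tcp_rot: [1.0, 0.011, -0.006, -0.001]
contact_force: [-0.9, 0.2, -0.6]
opening: 0.001
finger_force: 0.0
time: 8.98
eef_pos: [0.635, 0.1015, 0.0904]
tcp_rot: [1.0, 0.011, 0.001, -0.001]
contact_force: [-0.3, 0.5, 0.3]
opening: -0.001
finger_force: 0.0
```

```bash
python3 -m handwheel '[[[0,0,-0.007,0,0],[0,0,-0.007,0,0],[0,0,-0.006,0,0],[0,0,0,0,0]]]'
python3 -m handwheel '[[[0,0,-0.004,0,0],[0,0,-0.004,0,0],[0,0,0,0,0]]]'
```

```text
time: 9.32
eef_pos: [0.6342, 0.1195, 0.0893]
tcp_rot: [1.0, 0.011, 0.0, -0.001]
contact_force: [-0.3, -1.2, -0.8]
opening: 0.002
finger_force: 0.0
time: 9.57
eef_pos: [0.6339, 0.1257, 0.0891]
tcp_rot: [1.0, 0.011, -0.0, 0.001]
contact_force: [0.1, -4.6, 0.9]
opening: 0.003
finger_force: 2.1
```

```bash
python3 -m handwheel '[[[0,0,-0.004,0,0],[0,0,-0.003,0,0],[0,0,0,0,0]]]'
python3 - <<'E'
from fit import *
for c in('top','side'):
  print(c,[(np.round(ray(c,*(np.array(d['xy'])*[512,384]),.118),4),round(d['confidence'],2)) for d in viewer.pinpoint(c,'stop_top')])
shot('side','s3.png',4,(150,140,280,260))
E
```

```text
time: 9.82
eef_pos: [0.634, 0.1259, 0.0893]
tcp_rot: [1.0, 0.012, -0.001, 0.007]
contact_force: [-1.5, -22.8, 2.9]
opening: 0.0
finger_force: 11.4
top [(array([0.6317, 0.0594, 0.118 ]), 0.45)]
side [(array([0.6388, 0.0481, 0.118 ]), 0.97)]
```

View pics/s3.png

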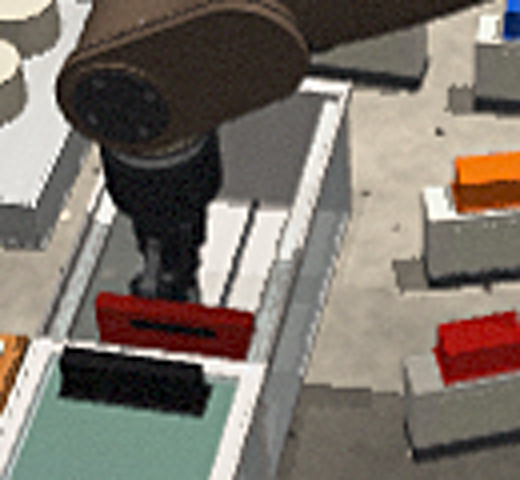

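The stop is at its end (hard contact, about 23 N). I'll back off, rise, turn 90° and go above the yellow jar.

```bash
python3 -m handwheel '[[[0,0,0.01,0,0],[0,0,0.01,0,0],[0,0,0,-0.03,0],[0,0,0,-0.035,0],[0.075,0,0,-0.035,-6.8],[0.075,0,0,-0.035,-6.8],[0.075,0,0,-0.01,-6.8],[0.075,0,0,0,-6.8],[0.075,0,0,0,-6.8],[0.075,0,0,0,-6.8],[0.075,0,0,0,-6.8],[0.075,0,0,0,-6.8]]]'
python3 -m handwheel '[[[0.075,0,0,0,-6.8],[0.075,0,0,0,-6.8],[0.075,0,0,0,-6.8],[0.075,0,0,0,-6.8],[0.075,0,0,0,-6.8],[0.075,0,0,0,0],[0.075,-0.038,-0.005,0,0],[0.075,-0.038,-0.005,0,0],[0.075,-0.038,-0.005,0,0],[0.075,-0.038,-0.005,0,0],[0.075,-0.038,-0.005,0,0],[0.075,0,0,0,0]]]'
cat > jars.py <<'E'
from fit import *
import sys
st(); ims={n:viewer.read_camera(n) for n in('top','side')}
J=dict(green=(.498,-.408,6),yellow=(.587,-.237,0),blue=(.438,-.226,6),orange=(.443,-.032,18),red=(.426,.126,25))
for c in sys.argv[1:] or J:
    x,y,a=J[c]
    try: p,f,m=jar(c,(x,y),ims,np.radians(a)); print(c,np.round(p[:2],4),'yaw',round(np.degrees(p[2]),1),round(f,3),m)
    except Exception as e: print(c,e)
    s=get_state(); r=R.from_quat(s['tcp_rot']).as_matrix(); d=np.array([p[0],p[1],0.080])-s['eef_pos']
    ty=np.degrees(np.arctan2(r[1,1],r[0,1])); print('  tool shift',np.round(r.T@d,4),'spin',round(-((np.degrees(p[2])-ty+90)%180-90),1))
E
python3 jars.py
```

```text
time: 10.97
eef_pos: [0.6339, 0.1141, 0.2338]
tcp_rot: [0.883, 0.469, 0.0, -0.001]
contact_force: [-1.3, 0.4, -0.3]
opening: 0.876
finger_force: 0.0
time: 11.97
eef_pos: [0.6072, -0.082, 0.2341]
tcp_rot: [0.713, 0.701, -0.001, 0.001]
contact_force: [0.2, 0.1, -0.2]
opening: 0.88
finger_force: 0.0
t 11.97 p [ 0.6072 -0.082   0.2341] x [ 0.016  1.    -0.002] y [ 1.    -0.016 -0.   ] F [ 0.2  0.1 -0.2] op 0.88 ff 0.0
green [ 0.4982 -0.4063] yaw 7.4 0.371 {'top': 128, 'side': 161}
  tool shift [-0.3303 -0.1054  0.1536] spin -8.1
yellow [ 0.5868 -0.2367] yaw -1.0 0.236 {'top': 161, 'side': 201}
  tool shift [-0.1596 -0.0189  0.1539] spin 0.3
blue [ 0.4374 -0.2263] yaw 4.9 0.227 {'top': 158, 'side': 211}
  tool shift [-0.1511 -0.1684  0.1539] spin -5.7
orange [ 0.445  -0.0323] yaw 9.4 0.162 {'side': 268}
  tool shift [ 0.0429 -0.1633  0.1541] spin -10.1
red [0.4257 0.1261] yaw 25.0 0.169 {'top': 156, 'side': 319}
  tool shift [ 0.2011 -0.1845  0.1544] spin -25.7
```

```bash
python3 -m handwheel '[[[0.075,-0.032,-0.0038,0,0],[0.075,-0.032,-0.0038,0,0],[0.075,-0.032,-0.0038,0,0],[0.075,-0.032,-0.0038,0,0],[0.075,-0.032,-0.0038,0,0],[0.075,0,0,0,0],[0.075,0,0,0.035,0],[0.075,0,0,0.035,0],[0.075,0,0,0.03,0],[0.075,0,0,0.02,0],[0.075,0,0,0.01,0],[0.075,0,0,0,0]]]'
python3 jars.py yellow
```

```text
time: 13.07
eef_pos: [0.5866, -0.2336, 0.1009]
tcp_rot: [0.709, 0.705, -0.0, -0.003]
contact_force: [0.1, -0.1, 0.6]
opening: 0.879
finger_force: 0.0
t 13.07 p [ 0.5866 -0.2336  0.1009] x [0.006 1.    0.004] y [ 1.    -0.006 -0.005] F [ 0.1 -0.1  0.6] op 0.879 ff 0.0
yellow [ 0.5877 -0.2374] yaw 8.1 0.184 {'side': 217}
  tool shift [-0.0018 -0.0012  0.0253] spin -8.5
```

```bash
python3 -m handwheel '[[[0.075,-0.002,0,0.009,0],[0.075,0,0,0.009,0],[0.075,0,0,0,0],[0.03,0,0,0,0],[0.03,0,0,0,0],[0.03,0,0,0,0],[0.03,0,0,0,0],[0.03,0,0,0,0]]]' 50
python3 -m handwheel '[[[0.03,0,0,-0.02,0],[0.03,0,0,-0.035,0],[0.03,0,0,-0.035,0],[0.03,0,0,-0.035,0],[0.03,0,0,-0.035,0],[0.03,0,0,-0.02,0],[0.03,0,0,0,0],[0.03,0,0,0,0]]]'
python3 - <<'E'
from fit import *
st();shot('side','s4.png',4,(190,100,320,220))
s=get_state();r=R.from_quat(s['tcp_rot']).as_matrix()
print(np.round(r.T@(np.array([.639,-.0455,0])-[*s['eef_pos'][:2],0]),4))
E
```

```text
time: 13.83
eef_pos: [0.588, -0.2386, 0.0867]
tcp_rot: [0.71, 0.705, 0.0, 0.0]
contact_force: [-0.8, -0.2, 1.3]
opening: 0.643
finger_force: 54.1
time: 14.5
eef_pos: [0.5882, -0.2385, 0.2673]
tcp_rot: [0.71, 0.705, 0.0, 0.001]
contact_force: [-0.1, 0.3, -2.4]
opening: 0.646
finger_force: 54.1
t 14.5 p [ 0.5882 -0.2385  0.2673] x [ 0.007  1.    -0.001] y [ 1.    -0.007  0.002] F [-0.1  0.3 -2.4] op 0.646 ff 54.07265782356262
[1.929e-01 5.040e-02 1.000e-04]
```

View pics/s4.png

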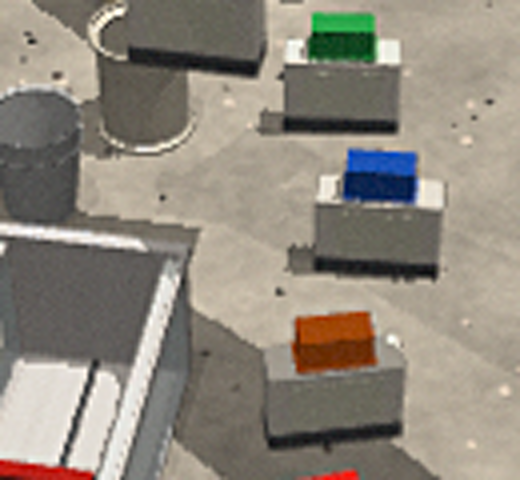

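The jar is held clear. Now over the bay.

```bash
python3 -m handwheel '[[[0.03,0,0,0,-1.5],[0.03,0.033,0.0084,0,0],[0.03,0.033,0.0084,0,0],[0.03,0.033,0.0084,0,0],[0.03,0.033,0.0084,0,0],[0.03,0.033,0.0084,0,0],[0.03,0.033,0.0084,0,0],[0.03,0,0,0,0],[0.03,0,0,0,0],[0.03,0,0,0,0]]]'
python3 - <<'E'
from fit import *
st();shot('side','s5.png',4,(170,90,300,210))
E
```

```text
time: 15.38
eef_pos: [0.6333, -0.0394, 0.2633]
tcp_rot: [0.7, 0.714, -0.002, -0.002]
contact_force: [0.9, -0.3, -0.7]
opening: 0.641
finger_force: 54.0
t 15.38 p [ 0.6333 -0.0394  0.2633] x [-0.02   1.     0.001] y [ 1.     0.02  -0.005] F [ 0.9 -0.3 -0.7] op 0.641 ff 54.02734458446503
```

View pics/s5.png

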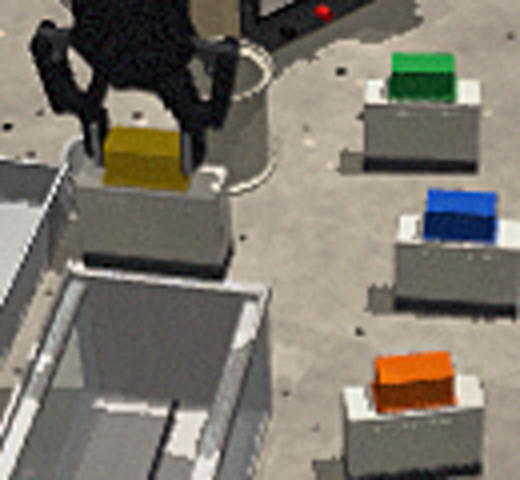

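```bash
python3 -m handwheel '[[[0.03,0,0.0048,0,0],[0.03,0,0,0.02,0],[0.03,0,0,0.025,0],[0.03,0,0,0.025,0],[0.03,0,0,0.02,0],[0.03,0,0,0.02,0],[0.03,0,0,0.02,0],[0.03,0,0,0.015,0],[0.03,0,0,0,0],[0.03,0,0,0,0]]]'
python3 -m handwheel '[[[0.03,0,0,0.008,0],[0.03,0,0,0.006,0],[0.03,0,0,0.005,0],[0.03,0,0,0,0]]]'
```

```text
time: 16.27
eef_pos: [0.6386, -0.0403, 0.1201]
tcp_rot: [0.701, 0.713, -0.001, -0.001]
contact_force: [0.5, 0.1, -1.4]
opening: 0.642
finger_force: 53.9
time: 16.6
eef_pos: [0.6386, -0.0393, 0.1013]
tcp_rot: [0.7, 0.714, -0.0, -0.001]
contact_force: [0.2, 0.8, -2.6]
opening: 0.641
finger_force: 54.1
```

```bash
python3 -m handwheel '[[[0.03,0,0,0.004,0],[0.03,-0.003,0,0,0],[0.03,-0.003,0,0,0],[0.03,0,0,0,0]]]'
python3 -m handwheel '[[[0.03,-0.002,0,0,0],[0.03,-0.002,0,0,0],[0.03,0,0,0,0]]]'
```

```text
time: 16.93
eef_pos: [0.6392, -0.0442, 0.0983]
tcp_rot: [0.7, 0.714, 0.001, -0.001]
contact_force: [0.5, 4.0, -1.2]
opening: 0.646
finger_force: 54.0
time: 17.18
eef_pos: [0.6391, -0.0445, 0.0984]
tcp_rot: [0.7, 0.714, 0.003, -0.004]
contact_force: [-0.0, 14.1, 0.4]
opening: 0.644
finger_force: 54.2
```

```bash
python3 -m handwheel '[[[0.03,0.003,0,0.002,0],[0.03,0,0,0.002,0],[0.03,0,0,0,0],[0.066,0,0,0,0],[0.066,0,0,0,0],[0.066,0,0,0,0],[0.066,0,0,-0.03,0],[0.075,0,0,-0.04,0],[0.075,0,0,-0.04,0],[0.075,0,0,-0.04,0],[0.075,0,0,0,0]]]'
python3 jars.py green blue orange red
```

```text
time: 18.1
eef_pos: [0.644, -0.0482, 0.2566]
tcp_rot: [0.701, 0.714, 0.005, 0.008]
contact_force: [0.7, -0.5, 2.3]
opening: 0.88
finger_force: 0.0
t 18.1 p [ 0.644  -0.0482  0.2566] x [-0.018  1.    -0.006] y [1.    0.018 0.019] F [ 0.7 -0.5  2.3] op 0.88 ff 0.0
green [ 0.4982 -0.4063] yaw 7.4 0.366 {'top': 128, 'side': 163}
  tool shift [-0.3557 -0.1504  0.1681] spin -6.3
blue [ 0.4374 -0.2263] yaw 4.9 0.228 {'top': 157, 'side': 212}
  tool shift [-0.1747 -0.2079  0.1672] spin -3.9
orange [ 0.4452 -0.0325] yaw 9.9 0.163 {'side': 267}
  tool shift [ 0.0189 -0.1965  0.1668] spin -8.9
red [0.4269 0.1265] yaw 23.8 0.242 {'top': 126, 'side': 319}
  tool shift [ 0.1783 -0.2119  0.1664] spin -22.8
```

```bash
python3 -m handwheel '[[[0.075,-0.0249,-0.0297,0,0],[0.075,-0.0249,-0.0297,0,0],[0.075,-0.0249,-0.0297,0,0],[0.075,-0.0249,-0.0297,0,0],[0.075,-0.0249,-0.0297,0,0],[0.075,-0.0249,-0.0297,0,0],[0.075,-0.0249,-0.0297,0,0],[0.075,0,0,0,-3.9],[0.075,0,0,0.03,0],[0.075,0,0,0.03,0],[0.075,0,0,0.03,0],[0.075,0,0,0,0]]]'
python3 jars.py blue
```

```text
time: 19.2
eef_pos: [0.4299, -0.2214, 0.1459]
tcp_rot: [0.676, 0.737, -0.001, -0.008]
contact_force: [0.5, 2.0, -0.7]
opening: 0.878
finger_force: 0.0
t 19.2 p [ 0.4299 -0.2214  0.1459] x [-0.086  0.996  0.011] y [ 0.996  0.086 -0.012] F [ 0.5  2.  -0.7] op 0.878 ff 0.0
blue [ 0.4389 -0.2286] yaw 5.9 0.223 {'side': 207}
  tool shift [-0.0055  0.0053  0.0723] spin -1.0
```

```bash
python3 -m handwheel '[[[0.075,-0.004,0.006,0,0],[0.075,0,0,0,0],[0.075,0,0,0.025,0],[0.075,0,0,0.02,0],[0.075,0,0,0.012,0],[0.075,0,0,0.003,0],[0.075,0,0,0,0],[0.03,0,0,0,0],[0.03,0,0,0,0],[0.03,0,0,0,0],[0.03,0,0,0,0],[0.03,0,0,0,0]]]' 50
python3 - <<'E'
from h import *
st()
E
```

```text
time: 20.3
eef_pos: [0.4418, -0.229, 0.0963]
tcp_rot: [0.675, 0.737, -0.0, 0.001]
contact_force: [-3.3, -0.5, 6.0]
opening: 0.639
finger_force: 53.3
t 20.3 p [ 0.4418 -0.229   0.0963] x [-0.087  0.996 -0.002] y [0.996 0.087 0.001] F [-3.3 -0.5  6. ] op 0.639 ff 53.31416867673397
```

```bash
python3 -m handwheel '[[[0.075,0,0,0,0],[0.075,0,0,0,0],[0.075,0,0,0,0],[0.075,0,0,0,0]]]'
python3 -m handwheel '[[[0.075,0,0,0.005,0],[0.075,0,0,0,0],[0.075,0,0,0,0]]]'
```

```text
time: 20.63
eef_pos: [0.4413, -0.228, 0.0943]
tcp_rot: [0.676, 0.737, 0.0, 0.0]
contact_force: [-0.7, -0.0, 0.1]
opening: 0.873
finger_force: 0.0
time: 20.88
eef_pos: [0.4408, -0.2277, 0.0887]
tcp_rot: [0.676, 0.737, 0.0, -0.001]
contact_force: [-0.5, 0.6, 0.5]
opening: 0.879
finger_force: 0.0
```

```bash
python3 -m handwheel '[[[0.075,0,0,0.002,0],[0.03,0,0,0,0],[0.03,0,0,0,0],[0.03,0,0,0,0],[0.03,0,0,0,0],[0.03,0,0,0,0],[0.03,0,0,0,0]]]' 50
python3 -m handwheel '[[[0.03,0,0,-0.02,0],[0.03,0,0,-0.035,0],[0.03,0,0,-0.035,0],[0.03,0,0,-0.035,0],[0.03,0,0,-0.035,0],[0.03,0,0,-0.02,0],[0.03,0,0,0,4],[0.03,0,0,0,0]]]'
cat > bay.py <<'E'
from h import *
import sys
st(); s=get_state();r=R.from_quat(s['tcp_rot']).as_matrix()
y=float(sys.argv[1]); x=.638-.018*(y+.04)
print('to bay',np.round(r.T@(np.array([x,y,0.26])-s['eef_pos']),4),'spin',-round(91.1-np.degrees(np.arctan2(r[1,0],r[0,0])),1))
E
python3 bay.py -.004
```

```text
time: 21.47
eef_pos: [0.441, -0.2281, 0.0874]
tcp_rot: [0.676, 0.737, -0.0, -0.0]
contact_force: [-1.3, -1.3, 1.9]
opening: 0.646
finger_force: 53.3
time: 22.13
eef_pos: [0.442, -0.2283, 0.269]
tcp_rot: [0.701, 0.713, 0.001, 0.002]
contact_force: [-0.3, 0.0, -2.2]
opening: 0.646
finger_force: 54.3
t 22.13 p [ 0.442  -0.2283  0.269 ] x [-0.016  1.    -0.002] y [1.    0.016 0.004] F [-0.3  0.  -2.2] op 0.646 ff 54.292797446250916
to bay [0.2212 0.1989 0.0092] spin -0.2
```

```bash
python3 -m handwheel '[[[0.03,0.0277,0.0249,0,0],[0.03,0.0277,0.0249,0,0],[0.03,0.0277,0.0249,0,0],[0.03,0.0277,0.0249,0,0],[0.03,0.0277,0.0249,0,0],[0.03,0.0277,0.0249,0,0],[0.03,0.0277,0.0249,0,0],[0.03,0.0277,0.0249,0,0],[0.03,0,0,0,0],[0.03,0,0,0,0],[0.03,0,0,0,0]]]'; python3 bay.py -.004
```

```text
time: 23.05
eef_pos: [0.6357, -0.0028, 0.265]
tcp_rot: [0.7, 0.714, -0.001, -0.001]
contact_force: [0.0, -0.2, -2.6]
opening: 0.643
finger_force: 54.9
t 23.05 p [ 0.6357 -0.0028  0.265 ] x [-0.019  1.     0.   ] y [ 1.     0.019 -0.004] F [ 0.  -0.2 -2.6] op 0.643 ff 54.935585260391235
to bay [-0.0012  0.0017  0.005 ] spin -0.0
```

Good. Lower (0.164 to just above the floor), then slide to contact.

```bash
python3 -m handwheel '[[[0.03,0,0.002,0.02,0],[0.03,0,0,0.025,0],[0.03,0,0,0.025,0],[0.03,0,0,0.025,0],[0.03,0,0,0.025,0],[0.03,0,0,0.02,0],[0.03,0,0,0.015,0],[0.03,0,0,0.008,0],[0.03,0,0,0,0]]]'
python3 -m handwheel '[[[0.03,0,0,0,0],[0.03,-0.003,0,0,0],[0.03,-0.003,0,0,0],[0.03,0,0,0,0]]]'
```

```text
time: 23.8
eef_pos: [0.6361, -0.0039, 0.1015]
tcp_rot: [0.701, 0.713, -0.002, -0.002]
contact_force: [0.1, -0.6, -2.8]
opening: 0.648
finger_force: 54.9
time: 24.13
eef_pos: [0.6397, -0.0091, 0.1062]
tcp_rot: [0.701, 0.713, 0.001, 0.001]
contact_force: [0.2, 2.0, -1.4]
opening: 0.645
finger_force: 55.1
```

```bash
python3 -m handwheel '[[[0.03,0,0,0.004,0],[0.03,0,0,0.004,0],[0.03,-0.002,0,0,0],[0.03,0,0,0,0],[0.03,0,0,0,0]]]'; python3 bay.py -.01
```

```text
time: 24.55
eef_pos: [0.6385, -0.0094, 0.0958]
tcp_rot: [0.701, 0.713, 0.001, -0.001]
contact_force: [1.6, 5.9, -1.9]
opening: 0.645
finger_force: 54.9
t 24.55 p [ 0.6385 -0.0094  0.0958] x [-0.018  1.     0.003] y [ 1.     0.018 -0.   ] F [ 1.6  5.9 -1.9] op 0.645 ff 54.93987679481506
to bay [-1.000e-04 -1.100e-03 -1.642e-01] spin -0.1
```

```bash
python3 -m handwheel '[[[0.03,0.001,0,0.001,0],[0.03,0,0,0,0],[0.066,0,0,0,0],[0.066,0,0,0,0],[0.066,0,0,0,0],[0.066,0,0,-0.03,0],[0.075,0,0,-0.04,0],[0.075,0,0,-0.04,0],[0.075,0,0,-0.04,0],[0.075,0,0,0,0],[0.075,0,0,0,0]]]'
python3 - <<'E'
from h import *
shot('side','s6.png',4,(160,100,310,240))
E
python3 jars.py green orange red
```

```text
time: 25.47
eef_pos: [0.6407, -0.011, 0.2503]
tcp_rot: [0.701, 0.713, 0.002, 0.004]
contact_force: [0.1, 0.6, -1.5]
opening: 0.877
finger_force: 0.0
t 25.52 p [ 0.6392 -0.0106  0.2468] x [-0.017  1.    -0.001] y [1.    0.017 0.003] F [ 0.1 -0.1 -1. ] op 0.88 ff 0.0
green [ 0.498  -0.4063] yaw 7.3 0.361 {'top': 132, 'side': 161}
  tool shift [-0.3937 -0.1458  0.1637] spin -6.4
orange [ 0.4432 -0.033 ] yaw 16.2 0.298 {'top': 115, 'side': 267}
  tool shift [-0.0195 -0.1943  0.1639] spin -15.2
red [0.4276 0.1272] yaw 24.2 0.498 {'top': 30, 'side': 317}
  tool shift [ 0.1409 -0.2072  0.164 ] spin -23.2
```

View pics/s6.png

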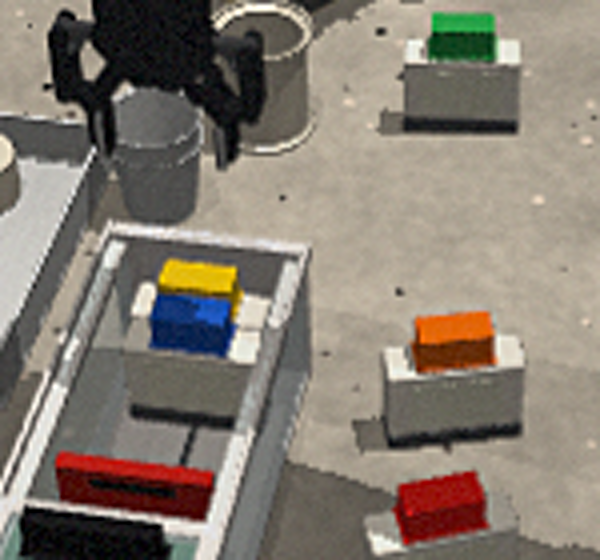

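Yellow and blue stand upright, face to face at the end wall (crop (200,275) and (190,325)). Orange next.

```bash
python3 -m handwheel '[[[0.075,-0.0033,-0.0323,0,0],[0.075,-0.0033,-0.0323,0,0],[0.075,-0.0033,-0.0323,0,0],[0.075,-0.0033,-0.0323,0,0],[0.075,-0.0033,-0.0323,0,0],[0.075,-0.0033,-0.0323,0,0],[0.075,0,0,0,-5.3],[0.075,0,0,0.02,-5.3],[0.075,0,0,0.03,-5.3],[0.075,0,0,0.03,0],[0.075,0,0,0,0],[0.075,0,0,0,0]]]'
python3 jars.py orange
```

```text
time: 26.62
eef_pos: [0.4429, -0.0326, 0.1624]
tcp_rot: [0.596, 0.803, -0.001, -0.004]
contact_force: [-0.1, -0.0, 0.7]
opening: 0.878
finger_force: 0.0
t 26.62 p [ 0.4429 -0.0326  0.1624] x [-0.29   0.957  0.004] y [ 0.957  0.29  -0.006] F [-0.1 -0.   0.7] op 0.878 ff 0.0
orange [ 0.4451 -0.0328] yaw 9.3 0.18 {'side': 261}
  tool shift [ 0.0007 -0.0004  0.0861] spin 7.6
```

```bash
python3 -m handwheel '[[[0.075,0,0,0.028,0],[0.075,0,0,0.024,0],[0.075,0,0,0.014,0],[0.075,0,0,0.006,0],[0.075,0,0,0,0],[0.075,0,0,0,0]]]'
python3 -m handwheel '[[[0.075,0,0,0.002,0],[0.03,0,0,0,0],[0.03,0,0,0,0],[0.03,0,0,0,0],[0.03,0,0,0,0],[0.03,0,0,0,0],[0.03,0,0,0,0]]]' 50
```

```text
time: 27.22
eef_pos: [0.4465, -0.0335, 0.0949]
tcp_rot: [0.596, 0.803, 0.0, 0.001]
contact_force: [0.7, 0.2, -0.1]
opening: 0.88
finger_force: 0.0
time: 27.8
eef_pos: [0.4456, -0.0335, 0.0928]
tcp_rot: [0.595, 0.803, -0.0, 0.0]
contact_force: [-3.6, -0.7, 5.8]
opening: 0.643
finger_force: 52.4
```

```bash
python3 -m handwheel '[[[0.075,0,0,0,0],[0.075,0,0,0,0],[0.075,0,0,0,0],[0.075,0,0,0.005,0],[0.075,0,0,0,0],[0.03,0,0,0,0],[0.03,0,0,0,0],[0.03,0,0,0,0],[0.03,0,0,0,0],[0.03,0,0,0,0],[0.03,0,0,0,0]]]'
python3 -m handwheel '[[[0.03,0,0,-0.02,0],[0.03,0,0,-0.035,0],[0.03,0,0,-0.035,0],[0.03,0,0,-0.035,0],[0.03,0,0,-0.035,0],[0.03,0,0,-0.015,5.2],[0.03,0,0,0,5.2],[0.03,0,0,0,5],[0.03,0,0,0,0],[0.03,0,0,0,0]]]'
python3 bay.py .032
```

```text
time: 28.72
eef_pos: [0.4451, -0.0332, 0.0863]
tcp_rot: [0.596, 0.803, -0.0, -0.0]
contact_force: [-0.8, 0.4, -0.2]
opening: 0.643
finger_force: 53.2
time: 29.55
eef_pos: [0.4448, -0.033, 0.2606]
tcp_rot: [0.697, 0.717, -0.0, -0.001]
contact_force: [0.3, 0.4, -1.0]
opening: 0.643
finger_force: 54.1
t 29.55 p [ 0.4448 -0.033   0.2606] x [-0.028  1.     0.001] y [ 1.     0.028 -0.001] F [ 0.3  0.4 -1. ] op 0.643 ff 54.10722613334656
to bay [0.0595 0.1937 0.0004] spin 0.5
```

```bash
python3 -m handwheel '[[[0.03,0.01,0.0325,0,0.5],[0.03,0.01,0.0325,0,0],[0.03,0.01,0.0325,0,0],[0.03,0.01,0.0325,0,0],[0.03,0.01,0.0325,0,0],[0.03,0.01,0.0325,0,0],[0.03,0,0,0,0],[0.03,0,0,0,0],[0.03,0,0,0,0]]]'; python3 bay.py .032
```

```text
time: 30.3
eef_pos: [0.6383, 0.0305, 0.2598]
tcp_rot: [0.7, 0.714, -0.001, -0.001]
contact_force: [0.3, -0.5, -2.3]
opening: 0.641
finger_force: 54.8
t 30.3 p [0.6383 0.0305 0.2598] x [-0.019  1.     0.   ] y [ 1.     0.019 -0.003] F [ 0.3 -0.5 -2.3] op 0.641 ff 54.80742931365967
to bay [ 0.0015 -0.0016 -0.0002] spin -0.0
```

```bash
python3 -m handwheel '[[[0.03,0.003,-0.001,0.02,0],[0.03,0,0,0.025,0],[0.03,0,0,0.025,0],[0.03,0,0,0.025,0],[0.03,0,0,0.025,0],[0.03,0,0,0.02,0],[0.03,0,0,0.015,0],[0.03,0,0,0.006,0],[0.03,0,0,0,0],[0.03,0,0,0,0],[0.03,0,0,0,0]]]'
python3 -m handwheel '[[[0.03,-0.003,0,0.002,0],[0.03,-0.003,0,0,0],[0.03,0,0,0,0],[0.03,0,0,0,0]]]'; python3 bay.py .026
```

```text
time: 31.22
eef_pos: [0.6389, 0.0332, 0.1025]
tcp_rot: [0.701, 0.713, 0.001, 0.001]
contact_force: [-0.4, 0.7, -1.8]
opening: 0.639
finger_force: 54.8
time: 31.55
eef_pos: [0.6385, 0.0273, 0.099]
tcp_rot: [0.701, 0.713, 0.0, 0.0]
contact_force: [0.2, 0.8, -2.5]
opening: 0.642
finger_force: 54.9
t 31.55 p [0.6385 0.0273 0.099 ] x [-0.017  1.     0.   ] y [1.    0.017 0.001] F [ 0.2  0.8 -2.5] op 0.642 ff 54.860841035842896
to bay [-0.0013 -0.0015 -0.161 ] spin -0.1
```

```bash
python3 -m handwheel '[[[0.03,-0.002,-0.001,0.002,0],[0.03,-0.001,0,0.002,0],[0.03,0,0,0,0],[0.03,0,0,0,0]]]'; python3 bay.py .026
```

```text
time: 31.88
eef_pos: [0.6373, 0.0268, 0.0949]
tcp_rot: [0.702, 0.712, 0.002, -0.002]
contact_force: [0.2, 6.9, 0.6]
opening: 0.646
finger_force: 55.0
t 31.88 p [0.6373 0.0268 0.0949] x [-0.015  1.     0.005] y [1.    0.015 0.001] F [0.2 6.9 0.6] op 0.646 ff 55.03024935722351
to bay [-0.     -0.0004 -0.1651] spin -0.2
```

Contact made. Release, rise, and head for red.

```bash
python3 -m handwheel '[[[0.03,0.001,0,0.001,0],[0.03,0,0,0,0],[0.066,0,0,0,0],[0.066,0,0,0,0],[0.066,0,0,0,0],[0.066,0,0,-0.03,0],[0.075,0,0,-0.04,0],[0.075,0,0,-0.04,0],[0.075,0,0,-0.04,0],[0.075,-0.04,0,0,0],[0.075,-0.04,0,0,0],[0.075,0,0,0,0]]]'
python3 jars.py red green
```

```text
time: 32.88
eef_pos: [0.6391, -0.061, 0.2449]
tcp_rot: [0.703, 0.712, -0.001, 0.003]
contact_force: [0.4, 0.7, -0.1]
opening: 0.881
finger_force: 0.0
t 32.88 p [ 0.6391 -0.061   0.2449] x [-0.013  1.    -0.005] y [1.    0.013 0.003] F [ 0.4  0.7 -0.1] op 0.881 ff 0.0
red [0.4262 0.1264] yaw 24.1 0.186 {'top': 148, 'side': 319}
  tool shift [ 0.1859 -0.2094  0.1632] spin -23.3
green [ 0.4985 -0.4074] yaw 5.2 0.364 {'top': 132, 'side': 160}
  tool shift [-0.3489 -0.1448  0.1633] spin -4.4
```

```bash
sed -i "s/(50,75)/(45,90)/" fit.py; python3 -m handwheel '[[[0.075,-0.0349,-0.0147,0,0],[0.075,-0.0349,-0.0147,0,0],[0.075,-0.0349,-0.0147,0,0],[0.075,-0.0349,-0.0147,0,0],[0.075,-0.0349,-0.0147,0,0],[0.075,-0.0349,-0.0147,0,0],[0.075,-0.0349,-0.0147,0,0],[0.075,-0.0349,-0.0147,0,0],[0.075,-0.0349,-0.0147,0,0],[0.075,-0.0349,-0.0147,0,0],[0.075,0,0,0.03,-5],[0.075,0,0,0.03,0]]]'
python3 -m handwheel '[[[0.075,0,0,0.01,0],[0.075,0,0,0,0],[0.075,0,0,0,0]]]'
python3 jars.py green
```

```text
time: 33.98
eef_pos: [0.498, -0.4087, 0.185]
tcp_rot: [0.669, 0.743, -0.0, 0.003]
contact_force: [0.1, 0.5, -0.7]
opening: 0.878
finger_force: 0.0
time: 34.23
eef_pos: [0.498, -0.405, 0.1729]
tcp_rot: [0.669, 0.743, 0.0, -0.001]
contact_force: [-0.4, -1.0, 0.3]
opening: 0.874
finger_force: 0.0
t 34.23 p [ 0.498  -0.405   0.1729] x [-0.106  0.994  0.001] y [ 0.994  0.106 -0.001] F [-0.4 -1.   0.3] op 0.874 ff 0.0
green [ 0.5015 -0.4085] yaw 8.6 0.275 {'side': 166}
  tool shift [-0.0024  0.0021  0.0956] spin -2.6
```

```bash
python3 -m handwheel '[[[0.075,-0.002,0.002,0.03,0],[0.075,0,0,0.03,0],[0.075,0,0,0.015,0],[0.075,0,0,0.01,0],[0.075,0,0,0,0],[0.075,0,0,0,0]]]'
python3 - <<'E'
from h import *
st();shot('side','s7.png',5,(240,80,340,170))
E
```

```text
time: 34.83
eef_pos: [0.5007, -0.4083, 0.0899]
tcp_rot: [0.669, 0.743, -0.0, 0.001]
contact_force: [-0.8, -0.2, -0.1]
opening: 0.879
finger_force: 0.0
t 34.83 p [ 0.5007 -0.4083  0.0899] x [-0.105  0.994 -0.002] y [0.994 0.105 0.001] F [-0.8 -0.2 -0.1] op 0.879 ff 0.0
```

View pics/s7.png

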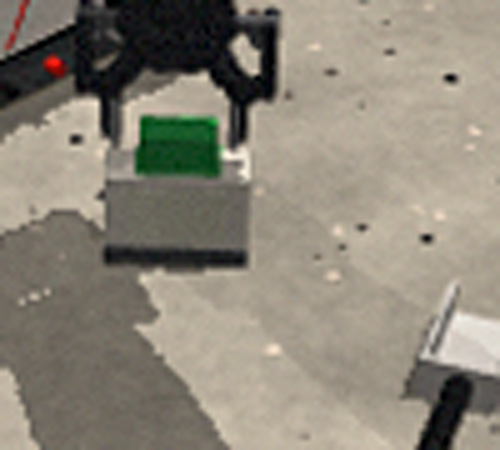

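The fingers straddle the green cap (crop (178,145)) evenly. Close and lift.

```bash
python3 -m handwheel '[[[0.075,0,0,0.003,0],[0.03,0,0,0,0],[0.03,0,0,0,0],[0.03,0,0,0,0],[0.03,0,0,0,0],[0.03,0,0,0,0],[0.03,0,0,0,0]]]' 50
python3 -m handwheel '[[[0.03,0,0,-0.02,0],[0.03,0,0,-0.035,0],[0.03,0,0,-0.035,0],[0.03,0,0,-0.035,0],[0.03,0,0,-0.035,0],[0.03,0,0,-0.015,5],[0.03,0,0,0,0],[0.03,0,0,0,0]]]'
python3 bay.py .068
```

```text
time: 35.47
eef_pos: [0.5002, -0.4087, 0.0869]
tcp_rot: [0.669, 0.743, -0.0, 0.001]
contact_force: [-1.3, -0.2, 5.8]
opening: 0.645
finger_force: 53.4
time: 36.13
eef_pos: [0.4998, -0.4076, 0.2601]
tcp_rot: [0.7, 0.714, 0.0, 0.0]
contact_force: [0.9, 0.5, -3.0]
opening: 0.649
finger_force: 53.6
t 36.13 p [ 0.4998 -0.4076  0.2601] x [-0.019  1.    -0.   ] y [1.    0.019 0.001] F [ 0.9  0.5 -3. ] op 0.649 ff 53.564764702896355
to bay [4.729e-01 1.454e-01 1.000e-04] spin 0.0
```

```bash
python3 -m handwheel '[[[0.03,0.0363,0.0112,0,0],[0.03,0.0363,0.0112,0,0],[0.03,0.0363,0.0112,0,0],[0.03,0.0363,0.0112,0,0],[0.03,0.0363,0.0112,0,0],[0.03,0.0363,0.0112,0,0],[0.03,0.0363,0.0112,0,0],[0.03,0.0363,0.0112,0,0],[0.03,0.0363,0.0112,0,0],[0.03,0.0363,0.0112,0,0],[0.03,0.0363,0.0112,0,0],[0.03,0.0363,0.0112,0,0]]]'
python3 -m handwheel '[[[0.03,0.0363,0.0112,0,0],[0.03,0,0,0,0],[0.03,0,0,0,0],[0.03,0,0,0,0]]]'; python3 bay.py .068
```

```text
time: 37.13
eef_pos: [0.6251, 0.0322, 0.2558]
tcp_rot: [0.7, 0.714, -0.002, -0.003]
contact_force: [1.2, -0.2, -1.8]
opening: 0.646
finger_force: 53.6
time: 37.47
eef_pos: [0.6359, 0.0664, 0.2569]
tcp_rot: [0.7, 0.714, -0.002, -0.002]
contact_force: [-0.3, 0.1, -2.1]
opening: 0.647
finger_force: 53.7
t 37.47 p [0.6359 0.0664 0.2569] x [-0.019  1.    -0.   ] y [ 1.     0.019 -0.005] F [-0.3  0.1 -2.1] op 0.647 ff 53.69709114806028
to bay [ 0.0016  0.0002 -0.0031] spin -0.0
```

```bash
python3 -m handwheel '[[[0.03,0.003,0,0.02,0],[0.03,0,0,0.025,0],[0.03,0,0,0.025,0],[0.03,0,0,0.025,0],[0.03,0,0,0.025,0],[0.03,0,0,0.02,0],[0.03,0,0,0.012,0],[0.03,0,0,0.006,0],[0.03,0,0,0,0],[0.03,0,0,0,0],[0.03,0,0,0,0]]]'
python3 -m handwheel '[[[0.03,-0.003,0,0.002,0],[0.03,-0.002,0,0,0],[0.03,0,0,0,0],[0.03,0,0,0,0]]]'; python3 bay.py .063
```

```text
time: 38.38
eef_pos: [0.6375, 0.069, 0.1031]
tcp_rot: [0.701, 0.713, 0.0, 0.0]
contact_force: [0.6, 0.8, -2.5]
opening: 0.646
finger_force: 58.4
time: 38.72
eef_pos: [0.638, 0.0646, 0.1014]
tcp_rot: [0.701, 0.713, 0.001, 0.001]
contact_force: [0.4, 1.8, -0.4]
opening: 0.647
finger_force: 58.6
t 38.72 p [0.638  0.0646 0.1014] x [-0.017  1.     0.   ] y [1.    0.017 0.002] F [ 0.4  1.8 -0.4] op 0.647 ff 58.62446322804317
to bay [-0.0016 -0.0015 -0.1586] spin -0.1
```

```bash
python3 -m handwheel '[[[0.03,0,-0.001,0.003,0],[0.03,-0.002,0,0.003,0],[0.03,0,0,0,0],[0.03,0,0,0,0]]]'; python3 bay.py .063
```

```text
time: 39.05
eef_pos: [0.6362, 0.0624, 0.0939]
tcp_rot: [0.701, 0.713, -0.0, 0.0]
contact_force: [0.7, 3.4, -0.7]
opening: 0.647
finger_force: 58.3
t 39.05 p [0.6362 0.0624 0.0939] x [-0.018  1.    -0.   ] y [1.    0.018 0.   ] F [ 0.7  3.4 -0.7] op 0.647 ff 58.31660754745826
to bay [ 5.000e-04 -1.000e-04 -1.661e-01] spin -0.1
```

Touching the row, on the floor. Release and go for red.

```bash
python3 -m handwheel '[[[0.03,0.001,0,0,0],[0.066,0,0,0,0],[0.066,0,0,0,0],[0.066,0,0,0,0],[0.066,0,0,-0.03,0],[0.075,0,0,-0.04,0],[0.075,0,0,-0.04,0],[0.075,0,0,-0.04,0],[0.075,-0.04,0,0,0],[0.075,-0.04,0,0,0],[0.075,-0.02,0,0,0],[0.075,0,0,0,0]]]'
python3 jars.py red; python3 - <<'E'
from h import *
shot('side','s8.png',4,(160,120,310,270))
E
```

```text
time: 40.05
eef_pos: [0.638, -0.0411, 0.245]
tcp_rot: [0.703, 0.712, -0.001, 0.001]
contact_force: [0.5, 0.1, 0.2]
opening: 0.876
finger_force: 0.0
t 40.05 p [ 0.638  -0.0411  0.245 ] x [-0.013  1.    -0.003] y [1.    0.013 0.001] F [0.5 0.1 0.2] op 0.876 ff 0.0
red [0.4271 0.1269] yaw 24.3 0.26 {'top': 118, 'side': 320}
  tool shift [ 0.1676 -0.2081  0.1644] spin -23.5
```

View pics/s8.png

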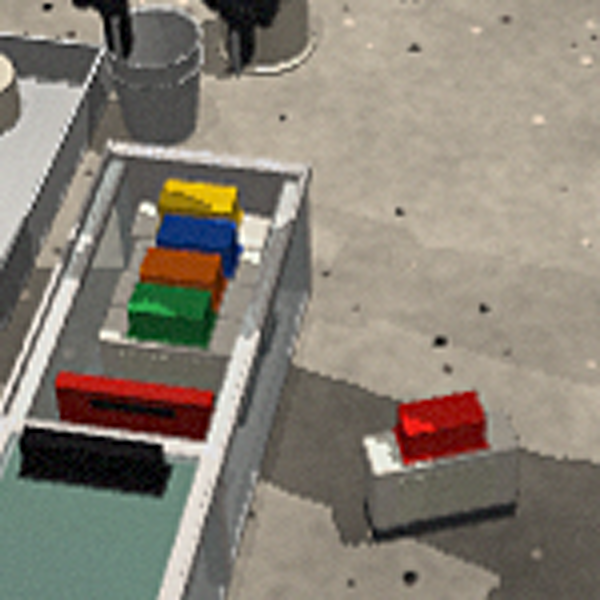

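Four jars stand in a tight row. The red cap is at crop (440,425).

```bash
python3 -m handwheel '[[[0.075,0.0208,-0.0261,0,0],[0.075,0.0208,-0.0261,0,0],[0.075,0.0208,-0.0261,0,0],[0.075,0.0208,-0.0261,0,0],[0.075,0.0208,-0.0261,0,0],[0.075,0.0208,-0.0261,0,0],[0.075,0.0208,-0.0261,0,0],[0.075,0.0208,-0.0261,0,0],[0.075,0,0,0.01,-5.8],[0.075,0,0,0.02,-5.8],[0.075,0,0,0.02,-5.8],[0.075,0,0,0.02,-5.8]]]'
python3 -m handwheel '[[[0.075,0,0,0,0],[0.075,0,0,0,0]]]'
python3 jars.py red
```

```text
time: 41.2
eef_pos: [0.4258, 0.1277, 0.1741]
tcp_rot: [0.54, 0.842, 0.0, 0.001]
contact_force: [0.1, 0.4, 0.8]
opening: 0.876
finger_force: 0.0
time: 41.37
eef_pos: [0.4252, 0.1271, 0.1735]
tcp_rot: [0.544, 0.839, -0.001, -0.001]
contact_force: [0.4, 0.0, 0.8]
opening: 0.879
finger_force: 0.0
t 41.37 p [0.4252 0.1271 0.1735] x [-0.409  0.913  0.001] y [ 0.913  0.409 -0.003] F [0.4 0.  0.8] op 0.879 ff 0.0
red [0.4278 0.1254] yaw 22.5 0.163 {'side': 314}
  tool shift [-0.0016  0.      0.0957] spin 1.7
```

```bash
python3 -m handwheel '[[[0.075,0,0,0.028,0],[0.075,0,0,0.026,0],[0.075,0,0,0.018,0],[0.075,0,0,0.012,0],[0.075,0,0,0,0],[0.075,0,0,0,0],[0.075,0,0,0,0]]]'
```

```text
time: 42.05
eef_pos: [0.4279, 0.1264, 0.0922]
tcp_rot: [0.543, 0.839, 0.001, 0.001]
contact_force: [0.2, -0.3, 0.3]
opening: 0.879
finger_force: 0.0
```

```bash
python3 -m handwheel '[[[0.075,0,0,0.005,0],[0.075,0,0,0,0],[0.03,0,0,0,0],[0.03,0,0,0,0],[0.03,0,0,0,0],[0.03,0,0,0,0],[0.03,0,0,0,0],[0.03,0,0,0,0]]]' 50
python3 -m handwheel '[[[0.03,0,0,-0.02,0],[0.03,0,0,-0.035,0],[0.03,0,0,-0.035,0],[0.03,0,0,-0.035,0],[0.03,0,0,-0.035,5.8],[0.03,0,0,-0.018,5.8],[0.03,0,0,0,5.8],[0.03,0,0,0,5.5],[0.03,0,0,0,0],[0.03,0,0,0,0]]]'
python3 bay.py .107
```

```text
time: 42.72
eef_pos: [0.4265, 0.1263, 0.086]
tcp_rot: [0.543, 0.84, -0.0, 0.0]
contact_force: [-3.1, -1.2, 5.1]
opening: 0.642
finger_force: 53.6
time: 43.55
eef_pos: [0.4259, 0.1263, 0.2624]
tcp_rot: [0.698, 0.716, -0.0, -0.0]
contact_force: [-0.7, 0.7, -1.7]
opening: 0.64
finger_force: 54.0
t 43.55 p [0.4259 0.1263 0.2624] x [-0.025  1.     0.   ] y [ 1.     0.025 -0.001] F [-0.7  0.7 -1.7] op 0.64 ff 54.03901755809784
to bay [-0.0245  0.2089  0.0022] spin 0.3
```

```bash
python3 -m handwheel '[[[0.03,-0.0035,0.0298,0,0.3],[0.03,-0.0035,0.0298,0,0],[0.03,-0.0035,0.0298,0,0],[0.03,-0.0035,0.0298,0,0],[0.03,-0.0035,0.0298,0,0],[0.03,-0.0035,0.0298,0,0],[0.03,-0.0035,0.0298,0,0],[0.03,0,0,0,0],[0.03,0,0,0,0],[0.03,0,0,0,0]]]'; python3 bay.py .107
```

```text
time: 44.38
eef_pos: [0.6345, 0.1057, 0.2619]
tcp_rot: [0.701, 0.714, -0.001, -0.001]
contact_force: [0.9, 0.0, -2.2]
opening: 0.644
finger_force: 54.6
t 44.38 p [0.6345 0.1057 0.2619] x [-0.019  1.     0.   ] y [ 1.     0.019 -0.003] F [ 0.9  0.  -2.2] op 0.644 ff 54.583255648612976
to bay [0.0013 0.0009 0.0019] spin -0.0
```

```bash
python3 -m handwheel '[[[0.03,0.0015,0,0.02,0],[0.03,0,0,0.025,0],[0.03,0,0,0.025,0],[0.03,0,0,0.025,0],[0.03,0,0,0.025,0],[0.03,0,0,0.02,0],[0.03,0,0,0.012,0],[0.03,0,0,0.006,0],[0.03,0,0,0,0],[0.03,0,0,0,0],[0.03,0,0,0,0]]]'
python3 -m handwheel '[[[0.03,-0.003,0,0.004,0],[0.03,-0.002,0,0.004,0],[0.03,0,0,0.002,0],[0.03,0,0,0,0],[0.03,0,0,0,0]]]'; python3 bay.py .099
```

```text
time: 45.3
eef_pos: [0.6365, 0.1072, 0.1075]
tcp_rot: [0.701, 0.713, 0.001, 0.001]
contact_force: [0.1, -0.4, -1.0]
opening: 0.642
finger_force: 54.6
time: 45.72
eef_pos: [0.6352, 0.102, 0.095]
tcp_rot: [0.701, 0.713, -0.0, -0.0]
contact_force: [-0.1, -0.8, -2.0]
opening: 0.641
finger_force: 54.6
t 45.72 p [0.6352 0.102  0.095 ] x [-0.017  1.     0.   ] y [ 1.     0.017 -0.001] F [-0.1 -0.8 -2. ] op 0.641 ff 54.60887253284454
to bay [-0.003   0.0002 -0.165 ] spin -0.1
```

```bash
python3 -m handwheel '[[[0.03,-0.002,0,0.001,0],[0.03,-0.002,0,0,0],[0.03,0,0,0,0],[0.03,0,0,0,0]]]'
python3 -m handwheel '[[[0.03,0.001,0,0,0],[0.066,0,0,0,0],[0.066,0,0,0,0],[0.066,0,0,0,0],[0.066,0,0,-0.03,0],[0.066,0,0,-0.04,0],[0,0,0,-0.04,0],[0,0,0,-0.04,0],[0,0.025,0,0,0],[0,0.025,0,0,0],[0,0.025,0,0,0],[0,0,0,0,0]]]'
python3 bay.py .174
```

```text
time: 46.05
eef_pos: [0.6358, 0.0999, 0.0947]
tcp_rot: [0.701, 0.713, 0.002, -0.001]
contact_force: [1.0, 5.1, -1.1]
opening: 0.642
finger_force: 54.6
time: 47.05
eef_pos: [0.6338, 0.1773, 0.2451]
tcp_rot: [0.7, 0.714, 0.001, -0.0]
contact_force: [-0.1, 0.7, 0.1]
opening: 0.003
finger_force: 0.0
t 47.05 p [0.6338 0.1773 0.2451] x [-0.02   1.     0.001] y [1.    0.02  0.001] F [-0.1  0.7  0.1] op 0.003 ff 0.0
to bay [-0.0033  0.0003 -0.0149] spin 0.1
```

```bash
python3 -m handwheel '[[[0,-0.002,0,0.03,0],[0,0,0,0.03,0],[0,0,0,0.03,0],[0,0,0,0.005,0],[0,0,0,0,0],[0,0,0,0,0]]]'; python3 - <<'E'
from h import *
st(); shot('side','s9.png',4,(140,150,290,280))
E
```

```text
time: 47.55
eef_pos: [0.6349, 0.1716, 0.1504]
tcp_rot: [0.701, 0.713, 0.0, 0.0]
contact_force: [-0.2, -0.1, -0.0]
opening: 0.001
finger_force: 0.0
t 47.55 p [0.6349 0.1716 0.1504] x [-0.017  1.    -0.   ] y [1.    0.017 0.001] F [-0.2 -0.1 -0. ] op 0.001 ff 0.0
```

View pics/s9.png

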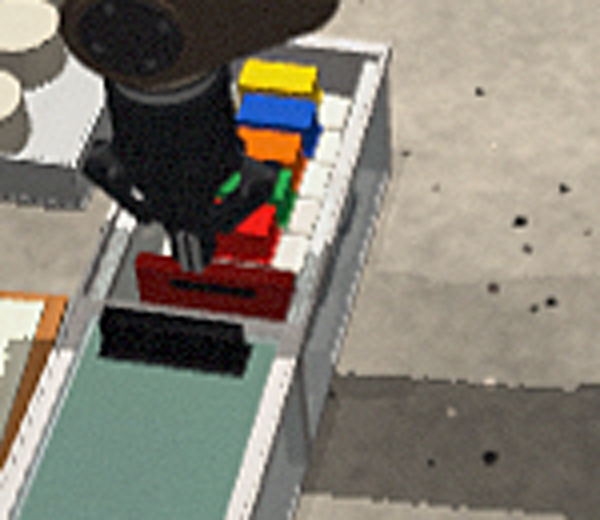

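```bash
python3 - <<'E'
from h import *
viewer.read_camera('side')
print([(np.round(d['xy'],3),np.round(ray('side',*(np.array(d['xy'])*[512,384]),.118),4),d['confidence']) for d in viewer.pinpoint('side','stop_top')])
print(ray('side',140+215/4,150+262/4,.118), 'tip px',proj('side',get_state()['eef_pos']), 'stop pred px',proj('side',[.635,.1465,.118]))
print('hatch edge',ray('side',140+235/4,150+310/4,.134),[(np.round(ray('side',*(np.array(d['xy'])*[512,384]),.164),4),d['confidence']) for d in viewer.pinpoint('side','hatch_pull')])
E
```

```text
[(array([0.375, 0.559]), array([0.6382, 0.1431, 0.118 ]), 0.8), (array([0.65, 0.42]), array([ 0.2805, -0.1428,  0.118 ]), 0.38)]
[0.63309889 0.14576853 0.118     ] tip px [[188.67299404 214.00922644]] stop pred px [[193.00035734 215.60058784]]
hatch edge [0.60320092 0.19698858 0.134     ] [(array([0.6311, 0.229 , 0.164 ]), 0.91), (array([0.3909, 0.4182, 0.164 ]), 0.7)]
```

```bash
python3 -m handwheel '[[[0,0.002,0,0.02,0],[0,0,0,0.02,0],[0,0,0,0.015,0],[0,0,0,0.005,0],[0,0,0,0,0],[0,0,0,0,0]]]'; python3 -m handwheel '[[[0,-0.006,0,0,0],[0,-0.006,0,0,0],[0,-0.006,0,0,0],[0,-0.004,0,0,0],[0,0,0,0,0],[0,0,0,0,0]]]'
```

```text
time: 48.25
eef_pos: [0.6345, 0.1741, 0.0899]
tcp_rot: [0.701, 0.713, 0.0, 0.0]
contact_force: [0.2, -0.2, 0.1]
opening: 0.001
finger_force: 0.0
time: 48.75
eef_pos: [0.6345, 0.1513, 0.0895]
tcp_rot: [0.701, 0.713, -0.0, 0.0]
contact_force: [0.6, -0.1, -0.7]
opening: 0.0
finger_force: 0.0
```

```bash
for i in 1 2; do python3 -m handwheel '[[[0,-0.003,0,0,0],[0,-0.003,0,0,0],[0,0,0,0,0],[0,0,0,0,0]]]' | sed -n '1,2p;4p'; done; python3 -m handwheel '[[[0,-0.003,0,0,0],[0,0,0,0,0],[0,0,0,0,0]]]'
```

```text
time: 49.08
eef_pos: [0.6345, 0.1457, 0.0891]
contact_force: [-0.1, -0.4, 0.2]
time: 49.42
eef_pos: [0.6345, 0.14, 0.0891]
contact_force: [0.5, 1.5, 0.1]
time: 49.67
eef_pos: [0.6346, 0.1396, 0.0892]
tcp_rot: [0.701, 0.713, 0.002, -0.002]
contact_force: [0.6, 8.9, -0.9]
opening: 0.003
finger_force: 4.4
```

```bash
for i in 1 2; do python3 -m handwheel '[[[0,-0.003,0,0,0],[0,0,0,0,0],[0,0,0,0,0]]]' | sed -n '1,2p;4p'; done
```

```text
time: 49.92
eef_pos: [0.6346, 0.1396, 0.0893]
contact_force: [1.1, 16.7, -1.5]
time: 50.17
eef_pos: [0.6346, 0.1396, 0.0893]
contact_force: [2.2, 24.5, -1.9]
```

The row is tight: 24.5 N with no motion at the predicted position. Back off, rise, check.

```bash
python3 -m handwheel '[[[0,0.006,0,0,0],[0,0.008,0,0,0],[0,0.006,0,0,0],[0,0,0,0,0],[0,0,0,-0.03,0],[0,0,0,-0.035,0],[0,0,0,-0.035,0],[0,0,0,-0.01,0],[0,0.035,0,0,0],[0,0.035,0,0,0],[0,0.035,0,0,0],[0,0,0,0,0]]]'
python3 -m handwheel '[[[0,0,0,0,0],[0,0,0,0,0]]]'
python3 - <<'E'
from h import *
st(); im=shot('side','s10.png'); shot('top','t10.png')
a=cv2.resize(im[130:290,130:330],None,fx=2.9,fy=2.9); b=cv2.resize(cv2.imread('pics/t10.png')[90:170,120:320],None,fx=2.9,fy=2.9,interpolation=cv2.INTER_CUBIC)
cv2.imwrite('pics/c10.png',cv2.resize(np.vstack([a[:350],b]),None,fx=1,fy=1))
E
```

```text
time: 51.17
eef_pos: [0.6319, 0.2605, 0.199]
tcp_rot: [0.7, 0.715, 0.001, -0.001]
contact_force: [-0.5, -0.4, 0.2]
opening: -0.002
finger_force: 0.0
time: 51.33
eef_pos: [0.6326, 0.2553, 0.1987]
tcp_rot: [0.701, 0.713, -0.001, 0.0]
contact_force: [-0.5, -0.5, -0.1]
opening: -0.0
finger_force: 0.0
t 51.33 p [0.6326 0.2553 0.1987] x [-0.017  1.    -0.001] y [ 1.     0.017 -0.001] F [-0.5 -0.5 -0.1] op -0.0 ff 0.0
```

View pics/c10.png

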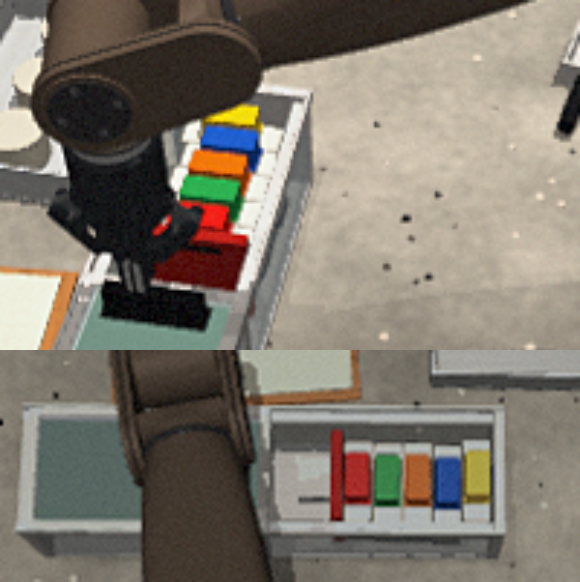

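The five jars sit face to face with the stop snug against the red jar (top view (337,475)). Next I'll push the hatch shut from behind its pull.

```bash
python3 -m handwheel '[[[0,0.013,0.001,0,0],[0,0,0,0,0],[0,0,0,0.025,0],[0,0,0,0.02,0],[0,0,0,0.004,0],[0,0,0,0,0],[0,0,0,0,0]]]'; python3 -m handwheel '[[[0,-0.008,0,0,0],[0,-0.015,0,0,0],[0,-0.02,0,0,0],[0,-0.02,0,0,0],[0,-0.02,0,0,0],[0,-0.02,0,0,0],[0,-0.02,0,0,0],[0,-0.02,0,0,0],[0,-0.02,0,0,0],[0,-0.02,0,0,0],[0,0,0,0,0],[0,0,0,0,0]]]'
```

```text
time: 52.02
eef_pos: [0.6338, 0.269, 0.1508]
tcp_rot: [0.701, 0.713, 0.0, 0.0]
contact_force: [0.3, -0.1, -0.0]
opening: 0.003
finger_force: 0.0
time: 53.02
eef_pos: [0.637, 0.0845, 0.1515]
tcp_rot: [0.702, 0.712, 0.0, 0.001]
contact_force: [0.3, 1.2, -0.1]
opening: 0.001
finger_force: 0.0
```

```bash
python3 -m handwheel '[[[0,-0.015,0,0,0],[0,-0.015,0,0,0],[0,-0.015,0,0,0],[0,-0.015,0,0,0],[0,-0.012,0,0,0],[0,-0.01,0,0,0],[0,-0.006,0,0,0],[0,0,0,0,0],[0,0,0,0,0]]]';python3 -m handwheel '[[[0,-0.004,0,0,0],[0,-0.004,0,0,0],[0,0,0,0,0],[0,0,0,0,0]]]'
```

```text
time: 53.77
eef_pos: [0.6379, -0.003, 0.1497]
tcp_rot: [0.701, 0.713, -0.001, 0.0]
contact_force: [-0.2, -0.7, 0.5]
opening: -0.004
finger_force: 0.0
time: 54.1
eef_pos: [0.638, -0.01, 0.1499]
tcp_rot: [0.701, 0.713, -0.0, -0.0]
contact_force: [-0.3, 0.9, -0.2]
opening: -0.003
finger_force: 0.2
```

```bash
for i in 1 2 3; do python3 -m handwheel '[[[0,-0.003,0,0,0],[0,0,0,0,0],[0,0,0,0,0]]]' | sed -n '2p;4p'; done
```

```text
eef_pos: [0.6381, -0.0124, 0.1499]
contact_force: [-0.6, 3.6, -1.3]
eef_pos: [0.6381, -0.0125, 0.15]
contact_force: [0.1, 11.3, -0.4]
eef_pos: [0.6381, -0.0125, 0.15]
contact_force: [1.2, 18.5, -1.0]
```

The hatch is hard against its frame at y=-0.0125, as predicted. Withdraw and check.

```bash
python3 -m handwheel '[[[0,0.008,0,0,0],[0,0.01,0,0,0],[0,0,0,-0.03,0],[0,0,0,-0.04,0],[0,0,0,-0.03,0],[0,-0.035,-0.02,0,0],[0,-0.035,-0.02,0,0],[0,-0.035,-0.02,0,0],[0,-0.035,-0.02,0,0],[0,-0.035,-0.02,0,0],[0,-0.035,-0.02,0,0],[0,0,0,0,0]]]'
python3 -m handwheel '[[[0,0,0,0,0],[0,0,0,0,0],[0,0,0,0,0]]]'
python3 - <<'E'
from h import *
st(); a=shot('side','s11.png'); b=shot('top','t11.png')
a=cv2.resize(a[120:250,140:340],None,fx=2.9,fy=2.9,interpolation=cv2.INTER_CUBIC); b=cv2.resize(b[90:160,120:320],None,fx=2.9,fy=2.9,interpolation=cv2.INTER_CUBIC)
cv2.imwrite('pics/c11.png',np.vstack([a,b]))
E
```

```text
time: 55.85
eef_pos: [0.519, -0.2191, 0.2511]
tcp_rot: [0.703, 0.711, -0.002, 0.002]
contact_force: [0.4, -0.4, 0.2]
opening: 0.006
finger_force: 0.0
time: 56.1
eef_pos: [0.5223, -0.2123, 0.2505]
tcp_rot: [0.701, 0.714, -0.0, 0.0]
contact_force: [-0.2, 0.4, -0.3]
opening: -0.001
finger_force: 0.0
t 56.1 p [ 0.5223 -0.2123  0.2505] x [-0.018  1.    -0.   ] y [1.    0.018 0.   ] F [-0.2  0.4 -0.3] op -0.001 ff 0.0
```

View pics/c11.png

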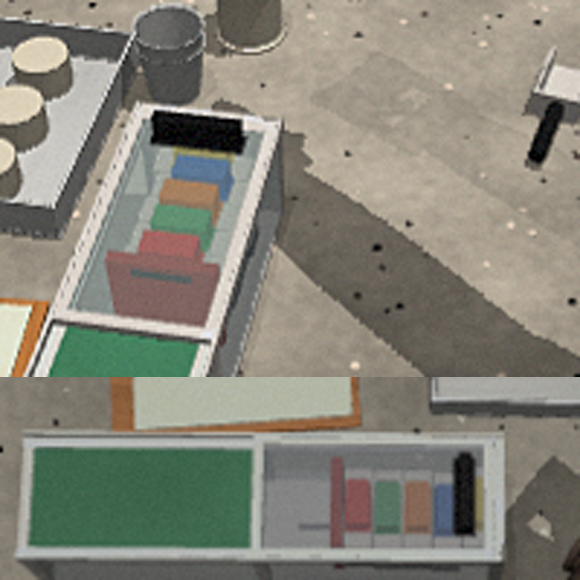

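The hatch is shut flush, the row of five is tight, the stop is snug, and the bystanders are in place.

```bash
python3 -c "
from plant import sign_off; print(sign_off())"
```

```text
the job is handed in; nothing more can be done
None
```

All five jars are filed in one tight row from the end wall, with the end stop snug against them and the hatch fully shut; I moved nothing else, and the job was handed in after about 56 s.

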